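# Stand a sawn bar on end in the drilling fixture by way of a slanted regrip rest

### The job

The aluminium bar lying on the bench has to be clamped in the blue drilling fixture standing on its sawn end, threaded snout up. Set it down in the slanted rest, snout up the slope and sawn end fully home against the steel end stop, and let go of it there; then take it again at the new angle and stand it in the fixture, flush against the blue wall and the blue stop rail. Last, swing the red handle fully over so that the rubber plunger holds the bar, and leave the bottle, the tape and the collets where they are.

Things in the scene. Friction and masses are not known exactly. Their poses are not given: they have to be found in the camera images.
- bar: the work: loose grey aluminium bar, 0.55 to 0.85 kg. Block 140 long, 50 wide, 62 high, with a round threaded snout, 30 wide and 27 long, at one end. Origin on the underside. x points to the flat sawn end (block from x = -56 to +84 mm, snout from -83 to -56); y across the 50 mm width, the one to grip; z up as it lies (0 to 62)
- bar_foot (a point): middle of the bar's flat sawn end face (bar x = 84, y = 0, z = 31 mm)
- rest: the slanted regrip rest, fixed on the bench: aluminium foot plate 130 x 96 mm, 10 mm thick, with a bed that slopes at 45 degrees and rises along the rest's x. Origin: underside of the foot plate; z up. Its highest edge is about 120 mm above the bench
- rest_bed: the rest's sloping bed. Origin: where the middle of the bed meets the steel end stop at its low end, 40 mm above the bench. x up the slope, z square out of the bed, y level across. Bed (two white strips) to x = 110 mm, 80 wide. End stop: plate at x = -10 to 0, 46 out of the bed. Seated bar: origin at x = 84, y = z = 0, bar x against bed x, bar z along bed z. It may not slide down by itself
- rest_cheeks (a point): middle between the two black cheeks that keep the bar straight on the bed (bed x = 27 mm, y = 0, z = 0). Each is 46 mm long (bed x = 4 to 50); they stand 53 mm apart, straight up to 15 mm out of the bed and then flaring outward up to 28 mm as a lead-in
- fixture: the drilling fixture, fixed. Steel base, its top (the seat) 14 mm above the bench. Origin: underside, below the middle of the bar's place; z up. Blue wall with its face at y = -31 mm (faces +y), 80 long, 92 high above the bench; blue stop rail with its face at x = 25 mm (faces -x), 54 high, y = -25 to 31. The clamp block takes y = 56 to 141, 56 high
- bar_place (a point): middle of the bar's place on the seat (fixture x = 0, y = 0, z = 14 mm). The clamped bar stands here on its sawn end: its 62 mm side along fixture y between wall and plunger (either way round), its 50 mm width along fixture x
- plunger (a joint): travel of the rubber-tipped plunger, 45 mm above the bench, that moves to the wall (fixture -y): 0 drawn back (tip at y = 50 mm, 19 mm clear of a flush bar), 0.0203 m at the end of the handle's swing. Driven by the handle's spiral cam alone (14.5 mm per rad); it meets a flush bar at handle 1.31 rad and shoves a bar that stands a little off the wall towards it
- handle (a joint): angle of the clamp handle about a vertical pin at fixture x = 0, y = 112 mm: 0 to 1.4 rad. At 0 it points 103 degrees anticlockwise from fixture x, seen from above; it swings clockwise as the value grows (23 degrees at 1.4, clamped), away from the robot. Starts near 0, stays where it is left (friction 0.4 N m); the closed fingers can push it
- handle_grip (a point): middle of the red grip of the handle, 66 mm from its pin and 66 mm above the bench; the grip is about 21 mm thick, from 34 to 94 mm from the pin
- lube: bystander: green lubricant bottle with red and white band, standing, 47 mm across, 218 mm tall; origin at its foot
- tape: bystander: roll of yellow tape lying flat, 104 mm across, 25 mm high
- collet_a: bystander: small grey spring collet, 26 mm across, 35 mm high
- collet_b: bystander: another such collet

How it is judged:
By the outcome, as a careful person would: the job done as asked, in the order asked, and still so for the second after the job is handed in, with the robot touching nothing.
It also fails if it takes over 61 s, if anything falls off the work surface, if the arm or the gripper's body presses on something with over 40 N, if the wrist force passes 120 N, or if a joint passes its speed limit or range.

### The arm

A 6-joint arm with a two-finger parallel gripper is mounted at the origin on a cart in front of the work surface, level with it; the furniture and walls round the work are solid. World frame = base frame: x ahead of the robot, y to its left, z up, the work surface at z = 0. Lengths are in m, angles in degrees, forces in N, time in s.
With the tool pointing down it reaches from about 0.3 to 0.825 m from the base axis. Payload 5.4 kg.
Tool frame: the origin (TCP) lies at the very end of the fingers, on their centre line; the grasp point (between the pads) lies 19 mm behind it; z points along the fingers, y is the line along which they close (so a half turn about z gives the same grasp; the last joint's range is limited). The gripper opens to 92 mm and grips with 3 to 60 N. Pads are 20 mm wide; open, the fingers measure 128 mm over their backs; the gripper's body (75 mm by 189 mm) begins 69 mm behind the grasp point.
Start: joints at [-86.58, 9.076, 91.501, -0, 79.423, -12.038], TCP at [0.153, -0.554, 0.215] pointing down, gripper open.
Joint ranges: [-166.64, 166.64], [-54.1, 131.32], [10.49, 154.53], [-73.88, 253.88], [9.74, 151.15], [-171.62, 171.62]. Speed limits (degrees/s): [147.25, 147.25, 180, 180, 180, 180].

### API

Orientations are given as a 3x3 rotation matrix whose columns are the frame's x, y, z axes.
In Python, from workcell import manip gives the robot as it stands. The module is installed in compiled form; this text tells all that it offers.
- The arm moves only by the tool drive_tool, never from a script. Its argument "plan" is a list of rows, each a list of 2 entries, a list of its own where there are three numbers: the shift along the tool's x, y, z scaled (see below), then the turn about the tool's z scaled (see below). A call has 1 to 20 rows; each row shifts and turns the commanded pose from where the row before left it, along the tool's axes as they then stand; what a row does not reach is not made up. The controller multiplies each number of a shift by 0.2 m and each number of a turn by 45 degrees. A row lasts 1/8 s, in which the tool goes at most 62.5 mm and 10.7 degrees, less where a joint would pass 70% of its speed; a pose out of reach is approached as far as the arm can. A call with a number of a shift or a turn outside -1 to 1 is refused whole. A call with a gripper value outside its range is refused whole. "grip" is the opening, from -1 (shut) to 1 (fully open), set as the call begins (left out, the last holds). The fingers move at their own pace and stop on an object; the grip force is fixed at half the most. Time passes only in rows, so rows that do not move let the fingers close. It gives the time, the measured TCP pose, the force, the opening and the grip force at its end, in the units of the state.
- manip.sense(): the state, without advancing time (a new reading comes with each control period).
- manip.read_camera(name): name is "scene" or "top" or "wrist"; returns (picture, depth): 480x640x3 uint8, red, green, blue; 480x640 float32, m along the optical axis (not along the pixel's ray), 0 where there is no reading.
- manip.camera_info(name): a dict with "camera_matrix" (3x3 intrinsics, pixels), "R" (3x3) and "t" (3): a world point X has camera coordinates R X + t. Camera axes: x right, y down, z forward; pixel columns grow to the right and rows downward; lengths in m; the calibration is good to about 2 mm. A picture is of the moment at which its call begins: read the wrist's pose just before it. camera_info takes no time and is no camera call; for the wrist camera it gives the pose at the moment of the call.
- manip.close_job(): hands the job in; it is judged then, once.
Trained networks look in the newest picture that a camera, given by its name, has taken for a name from the list of things; names that differ only in an ending like _2 or _b are one class to them, and where a whole thing is asked for, a point or a joint stands for the part that bears it (a point fixed in the world has none). Each returns a list of dicts, best first, with "score" (0 to 1); they miss things now and then, are a little off and sometimes report something else, mostly with a low value. They report only what shows in the picture. A call takes as long as a camera call.
- manip.boxes_of(name, camera): "bbox" ([left, top, right, bottom] in pixels, round what is visible of it).
The state is a dict: "clock": time; "joints": joint angles; "dq": joint speeds; "effort": joint torques, N m; "position": TCP position; "tcp_rot": TCP orientation; "wrist_force": force on the tool from outside, world axes, zero at the start; "wrist_torque": the same for the moment, N m; "width": finger opening in m; "gripper_force": force on a finger pad.
Only numpy, scipy, OpenCV 4.12 (cv2) and the standard library are available. Lean on these libraries where they do the work, as an engineer would, in place of code of your own. Each camera call takes 0.05 s, during which the arm holds its last target. There are 200 camera calls.

## Working session

There is one attempt and no reset: what is moved stays moved. The work goes in short steps, Python scripts to look and compute and a tool call to move; the robot and the scene stay as the last step left them, time stands still between calls to the robot, and variables do not carry over. Pictures are saved under pics/ and viewed, at most 10 in all, crops included, and the job is handed in when it is done.

Besides the shell and the picture viewer there is one more tool, called after ">>>" in YAML: its name, and indented under it one key for each argument. drive_tool: Moves the arm, as the interface text tells. Shifts and turns lie within -1 to 1; 1 stands for 0.2 m of shift or 45 degrees of turn. Its arguments: {"type":"object","properties":{"plan":{"type":"array","items":{"type":"array"}},"grip":{"type":"number"}},"required":["plan"]}

```bash
mkdir -p pics; cat > h.py <<'E'
import numpy as np, cv2
from workcell import manip
def shot(cam,name=None):
    i=manip.camera_info(cam); im,d=manip.read_camera(cam)
    if name: cv2.imwrite(f'pics/{name}.png',im[:,:,::-1])
    return im,d,i
def cloud(d,i):
    K=np.array(i['camera_matrix']);R=np.array(i['R']);t=np.array(i['t'])
    v,u=np.mgrid[0:480,0:640]
    c=np.stack([(u-K[0,2])/K[0,0]*d,(v-K[1,2])/K[1,1]*d,d],-1)
    W=(c-t)@R; W[d<=0]=np.nan
    return W
def proj(X,i):
    K=np.array(i['camera_matrix']);c=np.array(i['R'])@np.array(X)+np.array(i['t']);p=K@c
    return p[:2]/p[2]
E
python3 - <<'E'
from h import *
np.set_printoptions(precision=3,suppress=True)
s=manip.sense();print(s['clock'],s['position'],np.array(s['tcp_rot']),s['width'])
for cam in('scene','top'):
    im,d,i=shot(cam,cam+'0'); W=cloud(d,i); np.savez(cam+'0.npz',im=im,d=d,W=W)
    print(cam,i)
    for n in('bar','rest','fixture','handle_grip','lube','tape','collet_a'):
        for b in manip.boxes_of(n,cam)[:2]:
            bb=np.array(b['bbox']).astype(int); P=W[bb[1]:bb[3],bb[0]:bb[2]].reshape(-1,3)
            c=W[np.clip((bb[1]+bb[3])//2,0,479),np.clip((bb[0]+bb[2])//2,0,639)]
            print(cam,n,round(b['score'],2),bb,c)
E
```

```text
0.0 [ 0.153 -0.554  0.214] [[ 0.964  0.267 -0.   ]
 [ 0.267 -0.964  0.002]
 [ 0.    -0.002 -1.   ]] 0.09191431541785564
scene {'camera_matrix': array([[472.492,   0.   , 327.332],
       [  0.   , 472.492, 249.083],
       [  0.   ,   0.   ,   1.   ]]), 'R': array([[-0.459, -0.888,  0.022],
       [-0.478,  0.226, -0.849],
       [ 0.749, -0.4  , -0.528]]), 't': array([0.399, 0.268, 0.569])}
scene bar 0.74 [181 264 281 311] [0.507 0.366 0.055]
scene bar 0.58 [170 236 231 272] [0.716 0.37  0.   ]
scene fixture 0.78 [307 186 426 251] [0.614 0.042 0.058]
scene handle_grip 0.67 [310 213 356 237] [0.597 0.13  0.071]
scene handle_grip 0.64 [338 216 420 288] [0.474 0.101 0.07 ]
scene lube 0.84 [219 141 248 249] [0.707 0.293 0.12 ]
scene tape 0.88 [173 237 230 272] [ 0.717  0.367 -0.001]
scene collet_a 0.95 [330 333 347 362] [0.326 0.263 0.034]
scene collet_a 0.5 [332 308 350 332] [0.382 0.228 0.03 ]
top {'camera_matrix': array([[522.146,   0.   , 314.629],
       [  0.   , 522.146, 231.67 ],
       [  0.   ,   0.   ,   1.   ]]), 'R': array([[ 0.018, -1.   ,  0.015],
       [-0.998, -0.019, -0.059],
       [ 0.059, -0.014, -0.998]]), 't': array([0.184, 0.543, 0.907])}
top bar 0.82 [165 192 266 268] [0.536 0.362 0.059]
top rest 0.59 [322 244 412 301] [0.471 0.106 0.063]
top fixture 0.9 [325 153 486 214] [0.622 0.043 0.057]
top fixture 0.69 [323 246 414 304] [0.466 0.105 0.063]
top handle_grip 0.78 [326 172 391 203] [0.611 0.124 0.075]
top lube 0.87 [241  81 275 136] [0.714 0.284 0.165]
top tape 0.59 [180 115 241 173] [0.695 0.386 0.001]
top collet_a 0.53 [283 317 299 333] [0.376 0.232 0.024]
top collet_a 0.5 [268 338 285 357] [0.335 0.259 0.001]
```

View pics/scene0.png

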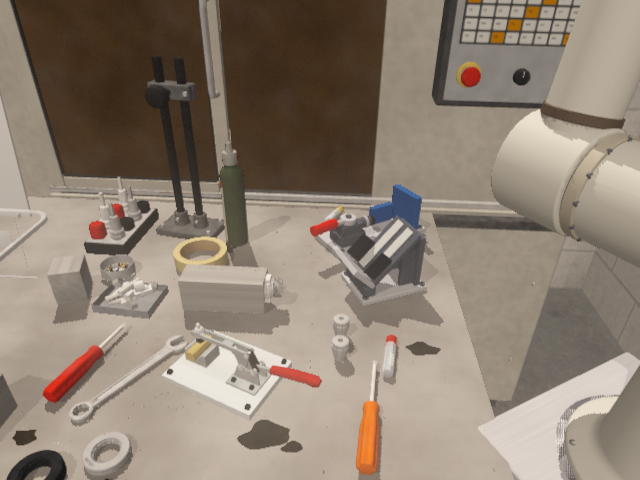

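View pics/top0.png

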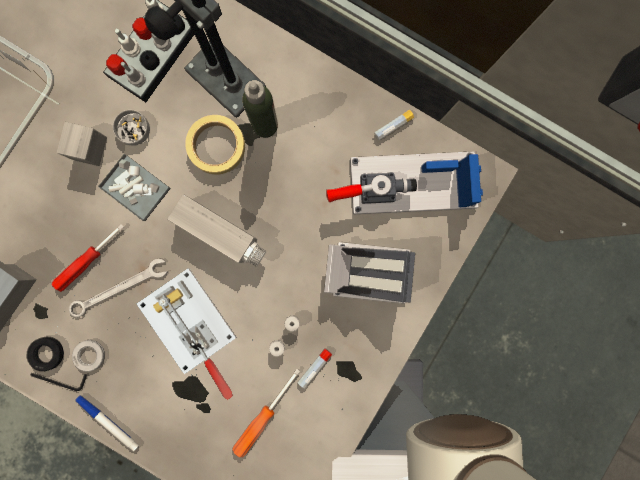

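```bash
cat > fit.py <<'E'
from h import *
np.set_printoptions(precision=4,suppress=True)
def rect(P):
    (c,wh,a)=cv2.minAreaRect((P[:,:2]*1000).astype(np.float32)); return np.array(c),np.array(wh),a
def sel(W,b,z0,z1):
    m=np.zeros(W.shape[:2],bool); m[b[1]:b[3],b[0]:b[2]]=1
    m&=(W[...,2]>z0)&(W[...,2]<z1)
    m=cv2.morphologyEx(m.astype(np.uint8),cv2.MORPH_OPEN,np.ones((2,2)))
    n,l,st,_=cv2.connectedComponentsWithStats(m)
    k=1+np.argmax(st[1:,4]); return W[l==k]
E
python3 - <<'E'
from fit import *
T=np.load('top0.npz')['W'];S=np.load('scene0.npz')['W']
for nm,W,b in(('top',T,(150,180,280,280)),('scene',S,(170,255,295,320))):
    P=sel(W,b,.055,.07);print(nm,'bar top',rect(P),len(P),np.median(P[:,2]))
    p=sel(W,b,.03,.07);print(nm,'bar all',rect(p))
for nm,W,b in(('top',T,(310,140,500,230)),('scene',S,(300,180,430,270))):
    P=sel(W,b,.085,.1);print(nm,'wall top',rect(P),len(P),P[:,2].max())
P=sel(T,(310,140,500,230),.047,.06);print('rail/block top',rect(P),len(P),np.median(P[:,2]))
P=sel(T,(410,140,470,176),.046,.06);print('rail top',rect(P),len(P))
P=sel(T,(340,140,500,230),.008,.02);print('base',rect(P),len(P),np.median(P[:,2]))
P=sel(T,(320,165,362,205),.06,.09);print('grip',rect(P),len(P),P[:,2].max())
b=(318,238,420,308)
P=sel(T,b,.03,.15);print('rest all>30',rect(P))
P=sel(T,b,.11,.13);print('rest hi edge',rect(P),len(P))
P=sel(T,b,.006,.014);print('foot',rect(P),len(P))
# bed plane: strips are bright
im=np.load('top0.npz')['im']
m=np.zeros((480,640),bool);m[255:300,345:408]=1
g=im.min(2);m&=g>150;Q=T[m];Q=Q[np.isfinite(Q[:,0])]
c=Q.mean(0);u,s,vt=np.linalg.svd(Q-c);print('bed n',vt[2],c,len(Q),s)
E
python3 - <<'E'
import cv2
im=cv2.imread('pics/top0.png')[140:310,310:500]
cv2.imwrite('pics/c0.png',cv2.resize(im,None,fx=3.5,fy=3.5,interpolation=cv2.INTER_CUBIC)[:600])
E
```

```text
top bar top (array([540.5954, 377.2542]), array([154.4442,  54.1573]), 59.686668395996094) 2581 nan
top bar all (array([538.1606, 363.7668]), array([184.0246,  52.4135]), 63.50811004638672)
scene bar top (array([573.5012, 348.3401]), array([137.5087, 136.1662]), 60.512779235839844) 1791 nan
scene bar all (array([561.8284, 343.4188]), array([167.6143, 118.3015]), 65.72936248779297)
top wall top (array([636.913, -80.158]), array([95.8416, 49.0278]), 3.2900924682617188) 518 nan
scene wall top (array([461.0483,  67.693 ]), array([41.5834, 76.1901]), 78.18213653564453) 387 nan
rail/block top (array([623.5612,  45.9148]), array([34.4649, 66.5554]), 15.708972930908203) 391 nan
rail top (array([658.2429, -24.6385]), array([12.0095, 62.116 ]), 8.605559349060059) 288
base (array([651.0444,  22.283 ]), array([ 46.2778, 240.5817]), 28.63751792907715) 4321 nan
grip (array([603.798 , 144.2472]), array([17.8768, 62.2549]), 14.348831176757812) 425 nan
rest all>30 (array([464.9176,  94.8157]), array([156.5696,  79.2874]), 82.64364624023438)
rest hi edge (array([459.9193,  52.7832]), array([88.0941, 29.2583]), 7.480391979217529) 528
foot (array([426.0975, 133.5285]), array([49.5896,  6.6741]), 84.60054016113281) 92
bed n [-0.0616 -0.7043 -0.7072] [0.4663 0.0888 0.0877] 895 [0.8473 0.4614 0.0355]
```

View pics/c0.png

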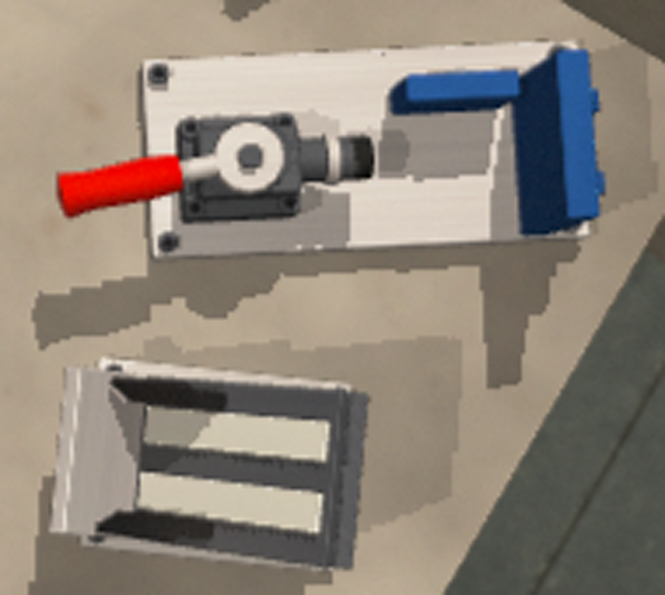

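>>> drive_tool:
  plan:
    - [[0.166,-0.147,-0.06],0]
    - [[0.166,-0.147,-0.06],0]
    - [[0.166,-0.147,-0.06],0]
    - [[0.166,-0.147,-0.06],0]
    - [[0.166,-0.147,-0.06],0]
    - [[0.166,-0.147,-0.06],0]
    - [[0.166,-0.147,-0.06],0]
    - [[0.166,-0.147,-0.06],0]
    - [[0.166,-0.147,-0.06],0]
    - [[0.166,-0.147,-0.06],0]
    - [[0.166,-0.147,-0.06],0]
    - [[0.166,-0.147,-0.06],0]
    - [[0.166,-0.147,-0.06],0]
    - [[0.166,-0.147,-0.06],0]
    - [[0.166,-0.147,-0.06],0]
    - [[0.166,-0.147,-0.06],0]
    - [[0,0,0],0]
    - [[0,0,0],0]
  grip: 1

```text
clock: 3.05
position: [0.5396, 0.0405, 0.4063]
tcp_rot: [[0.964, 0.267, -0.001], [0.267, -0.964, -0.0], [-0.001, 0.0, -1.0]]
wrist_force: [-0.2, -0.4, 0.7]
width: 0.092
gripper_force: 0.0
```

```bash
python3 - <<'E'
from fit import *
s=manip.sense();print(s['clock'],s['position'],np.array(s['tcp_rot']),np.array(s['joints']))
im,d,i=shot('wrist','w1');W=cloud(d,i);np.savez('w1.npz',im=im,d=d,W=W,K=i['camera_matrix'],R=i['R'],t=i['t'])
print(i, -np.array(i['R']).T@np.array(i['t']))
E
```

```text
3.05 [0.5396 0.0405 0.4063] [[ 0.9638  0.2666 -0.0007]
 [ 0.2666 -0.9638 -0.0004]
 [-0.0008  0.0002 -1.    ]] [ -8.4986   1.2626  78.5596  -0.0274 100.2149  66.0348]
{'camera_matrix': array([[426.8763,   0.    , 326.0524],
       [  0.    , 426.8763, 235.7036],
       [  0.    ,   0.    ,   1.    ]]), 'R': array([[ 0.2673, -0.9636,  0.0007],
       [-0.9196, -0.2549,  0.2989],
       [-0.2878, -0.0806, -0.9543]]), 't': array([-0.1046,  0.4154,  0.7342])} [0.6212 0.0642 0.5766]
```

View pics/w1.png

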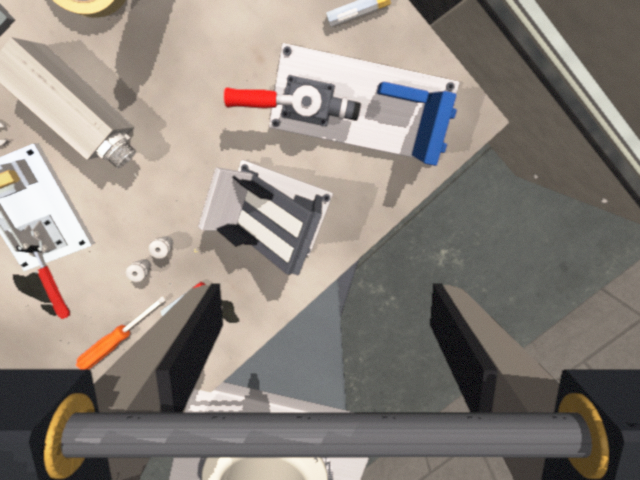

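```bash
cat > clouds.py <<'E'
from fit import *
def load(n):
    D=np.load(n+'.npz'); W=D['W']; im=D['im'].astype(int); ok=np.isfinite(W).all(2)
    return W[ok],im[ok]
def ext(P,yaw,q=1):
    a=np.radians(yaw);U=np.array([[np.cos(a),np.sin(a)],[-np.sin(a),np.cos(a)]]);p=P[:,:2]@U.T*1000
    return np.percentile(p,[q,50,100-q],axis=0).T
E
python3 - <<'E'
from clouds import *
for n in('top0','w1'):
    P,C=load(n)
    # bar: side region
    box=lambda x0,x1,y0,y1,z0,z1:(P[:,0]>x0)&(P[:,0]<x1)&(P[:,1]>y0)&(P[:,1]<y1)&(P[:,2]>z0)&(P[:,2]<z1)
    blue=(C[:,2]>C[:,0]+40)
    m=box(.45,.62,.28,.46,.057,.068);Q=P[m];print(n,'bar',len(Q),np.median(Q[:,2]),rect(Q))
    m=box(.5,.75,-.15,.25,.009,.019);Q=P[m];print(n,'base',len(Q),np.median(Q[:,2]),rect(Q))
    m=box(.55,.75,-.15,.1,.049,.059)&blue;Q=P[m];print(n,'rail',len(Q),np.median(Q[:,2]),rect(Q))
    m=box(.55,.75,-.15,.1,.088,.1)&blue;Q=P[m];print(n,'wall',len(Q),np.median(Q[:,2]),rect(Q))
    m=box(.55,.75,-.15,.1,.025,.085)&blue&(P[:,1]<-.045);Q=P[m]
    if len(Q)>30:
        c=np.median(Q,0);u,s,vt=np.linalg.svd(Q-c,full_matrices=0);print(n,'wallface',len(Q),c,vt[2],s[2]/len(Q)**.5)
    # bed strips
    br=C.min(1)>140
    m=box(.41,.52,.05,.14,.045,.125)&br
    Q=P[m];r=np.abs((Q[:,2]-.04)-(.1363-Q[:,1]));Q=Q[r<.012];c=Q.mean(0);u,s,vt=np.linalg.svd(Q-c,full_matrices=0);print(n,'bed',len(Q),c,vt[2],s[2]/len(Q)**.5)
    nn=vt[2]*np.sign(vt[2][2]); yaw=np.degrees(np.arctan2(-nn[1],-nn[0]));print('  rest yaw',yaw, 'extent along/across',ext(Q,yaw))
    m=box(.40,.53,.03,.2,.095,.13);print('  hi',ext(P[m],yaw),P[m][:,2].max())
    m=box(.40,.53,.0,.2,.007,.013);print('  foot',ext(P[m],yaw))
    m=box(.40,.53,.0,.2,.03,.13);print('  all',ext(P[m],yaw,.3))
E
```

```text
top0 bar 2561 0.06160439259722166 (array([537.0211, 365.9476]), array([149.9495,  49.9728]), 59.72370910644531)
top0 base 4801 0.014084228096152345 (array([624.553 ,  19.4907]), array([237.7326, 247.1194]), 82.79005432128906)
top0 rail 345 0.05390188979772346 (array([642.0641, -43.0928]), array([97.1805, 55.6357]), 47.717044830322266)
top0 wall 482 0.09198180048631108 (array([627.9841, -64.4913]), array([79.7483, 16.7351]), 3.3662161827087402)
top0 wallface 520 [ 0.6258 -0.0573  0.0576] [-0.0924  0.995   0.0383] 0.006022550505603801
top0 bed 922 [0.4664 0.0884 0.0881] [-0.062  -0.7032 -0.7083] 0.0011958198690904677
  rest yaw -95.03576360728297 extent along/across [[-170.611  -127.224   -98.5737]
 [ 435.3293  449.7108  483.7063]]
  hi [[-122.2009 -101.6467  -80.6695]
 [ 420.495   459.4261  498.6331]] 0.12084040870210297
  foot [[-196.9415 -144.5432  -70.3502]
 [ 411.743   501.6503  507.3802]]
  all [[-215.6092 -142.7556  -80.6514]
 [ 419.7529  459.2369  499.1151]]
w1 bar 5669 0.061615171704130195 (array([535.7213, 365.2365]), array([150.9234,  51.7244]), 59.794525146484375)
w1 base 11197 0.014122981321492962 (array([620.791,  28.255]), array([221.261 , 257.8816]), 83.00450897216797)
w1 rail 726 0.05405353599515796 (array([625.1406, -26.1971]), array([76.9415, 62.7287]), 3.9970855712890625)
w1 wall 1063 0.09208066436292649 (array([627.7432, -64.8816]), array([79.737 , 16.5847]), 3.9310402870178223)
w1 wallface 874 [ 0.6297 -0.0571  0.0589] [ 0.0986 -0.9936 -0.055 ] 0.00714666247021459
w1 bed 1794 [0.4683 0.0906 0.0856] [-0.0453 -0.7003 -0.7124] 0.0011838320800121244
  rest yaw -93.70425333152811 extent along/across [[-162.884  -118.913   -87.2373]
 [ 435.1734  454.9877  496.9734]]
  hi [[-111.0528  -89.111   -69.5594]
 [ 422.74    463.9039  501.1544]] 0.12034027613357247
  foot [[-184.1776 -111.1743  -57.1016]
 [ 424.4022  500.5174  510.5694]]
  all [[-204.3835 -134.3924  -69.285 ]
 [ 422.5649  464.775   503.1142]]
```

```bash
python3 - <<'E'
from clouds import *
def comp(n,b,z0,z1,cond=None):
    D=np.load(n+'.npz');W=D['W'];im=D['im'].astype(int)
    with np.errstate(invalid='ignore'):
        m=(W[...,0]>b[0])&(W[...,0]<b[1])&(W[...,1]>b[2])&(W[...,1]<b[3])&(W[...,2]>z0)&(W[...,2]<z1)
    if cond is not None: m&=cond(im)
    m=cv2.morphologyEx(m.astype(np.uint8),cv2.MORPH_OPEN,np.ones((3,3),np.uint8))
    k,l,st,_=cv2.connectedComponentsWithStats(m,connectivity=4);j=1+np.argmax(st[1:,4]);return W[l==j]
blue=lambda c:c[...,2]>c[...,0]+40
for n in('top0','w1'):
    Q=comp(n,(.45,.62,.28,.46),.057,.068);print(n,'bar',rect(Q)); print(ext(Q,59.75,.5))
    Q=comp(n,(.55,.75,-.045,.03),.049,.059,blue);print(n,'rail',len(Q),rect(Q));print(ext(Q,3.6,.5))
    Q=comp(n,(.55,.75,-.12,.03),.087,.1,blue);print(n,'wall',len(Q),rect(Q));print(ext(Q,3.6,.5))
    Q=comp(n,(.5,.75,-.12,.19),.010,.018);print(n,'base',len(Q),rect(Q));print(ext(Q,3.6,.5))
    Q=comp(n,(.40,.53,.02,.2),.03,.13);print(n,'restall',len(Q),rect(Q));print(ext(Q,-94.5,.5))
    Q=comp(n,(.40,.53,.11,.2),.03,.08);print(n,'stop',len(Q),rect(Q));print(ext(Q,-94.5,.5))
    Q=comp(n,(.40,.53,.02,.08),.112,.13);print(n,'hi',len(Q),rect(Q));print(ext(Q,-94.5,.5))
    Q=comp(n,(.5,.65,.1,.2),.055,.085,lambda c:(c[...,0]>c[...,1]+60));print(n,'grip',len(Q),rect(Q),Q[:,2].max())
E
```

```text
top0 bar (array([536.9844, 365.8849]), array([149.4062,  49.9728]), 59.72370910644531)
[[ 514.2678  589.1441  660.3543]
 [-304.2825 -279.6301 -254.9646]]
top0 rail 242 (array([656.7559, -18.668 ]), array([14.0597, 51.0178]), 3.9210257530212402)
[[647.292  653.9462 661.0002]
 [-85.1184 -59.8354 -34.4628]]
top0 wall 481 (array([627.9841, -64.4913]), array([79.7483, 16.7351]), 3.3662161827087402)
[[ 582.8809  621.7263  662.1384]
 [-111.8445 -103.0558  -95.5902]]
top0 base 4037 (array([630.9771,  26.2675]), array([102.461 , 208.6343]), 3.950711250305176)
[[ 580.6509  633.9012  681.8208]
 [-111.1469  -21.3747   89.6148]]
top0 restall 4207 (array([470.6134, 107.0751]), array([136.23  ,  80.0331]), 85.04974365234375)
[[-210.9901 -138.5146  -76.6241]
 [ 421.2714  460.6727  500.3194]]
top0 stop 1637 (array([473.6829, 141.744 ]), array([66.5871, 79.9616]), 85.11006927490234)
[[-211.5418 -182.0633 -147.0735]
 [ 422.0814  460.5602  500.4784]]
top0 hi 402 (array([466.6087,  56.3414]), array([15.9482, 79.003 ]), 84.5610122680664)
[[-100.5251  -91.9864  -85.1355]
 [ 421.5806  461.2308  499.7556]]
t
[... 600 characters left out ...]
203]), array([102.1802, 210.3353]), 3.962742567062378)
[[ 580.1954  639.7427  681.4556]
 [-113.8942  -20.099    89.6677]]
w1 restall 7758 (array([470.2542, 106.9951]), array([136.1084,  80.5868]), 85.18074798583984)
[[-210.3437 -140.9011  -76.1976]
 [ 421.3347  462.8774  500.4563]]
w1 stop 3282 (array([473.3144, 141.4815]), array([67.1162, 80.3436]), 85.62407684326172)
[[-210.9986 -182.3069 -146.4284]
 [ 422.3105  460.0981  500.5673]]
w1 hi 779 (array([466.2928,  56.5336]), array([16.6242, 79.4403]), 85.32866668701172)
[[-100.8501  -91.6448  -84.7258]
 [ 421.7618  462.8094  499.8226]]
w1 grip 935 (array([603.4341, 147.4245]), array([20.5802, 58.3957]), 13.702115058898926) 0.07920020270973376
```

>>> drive_tool:
  plan:
    - [[0.064,-0.256,0],0]
    - [[0.064,-0.256,0],0]
    - [[0.064,-0.256,0],0]
    - [[0.064,-0.256,0],0]
    - [[0.064,-0.256,0],0]
    - [[0.064,-0.256,0],0]
    - [[0,0,0.15],-0.197]
    - [[0,0,0.15],-0.197]
    - [[0,0,0.15],-0.197]
    - [[0,0,0.15],-0.197]
    - [[0,0,0.15],-0.197]
    - [[0,0,0],0]
    - [[0,0,0],0]

```text
clock: 4.72
position: [0.5327, 0.3568, 0.2581]
tcp_rot: [[0.506, 0.862, 0.002], [0.862, -0.506, 0.001], [0.001, 0.001, -1.0]]
wrist_force: [-0.2, -0.2, 0.2]
width: 0.0917
gripper_force: 0.0
```

```bash
cat >> clouds.py <<'E'
def comp(n,b,z0,z1,cond=None):
    D=np.load(n+'.npz');W=D['W'];im=D['im'].astype(int)
    with np.errstate(invalid='ignore'):
        m=(W[...,0]>b[0])&(W[...,0]<b[1])&(W[...,1]>b[2])&(W[...,1]<b[3])&(W[...,2]>z0)&(W[...,2]<z1)
    if cond is not None: m&=cond(im)
    m=cv2.morphologyEx(m.astype(np.uint8),cv2.MORPH_OPEN,np.ones((3,3),np.uint8))
    k,l,st,_=cv2.connectedComponentsWithStats(m,connectivity=4);j=1+np.argmax(st[1:,4]);return W[l==j]
E
python3 - <<'E'
from clouds import *
s=manip.sense();p=np.array(s['position']);R=np.array(s['tcp_rot']);print(s['clock'],p,np.degrees(np.arctan2(R[1,0],R[0,0])))
im,d,i=shot('wrist','w2');W=cloud(d,i);np.savez('w2.npz',im=im,d=d,W=W)
Q=comp('w2',(.42,.64,.25,.46),.057,.068);r=rect(Q);print('bar',r,len(Q));print(ext(Q,59.75,.3))
Q=comp('w2',(.42,.64,.25,.46),.01,.068);print(ext(Q,59.75,.3))
# rest profile in earlier clouds
a=np.radians(-94.9);dv=np.array([np.cos(a),np.sin(a)]);n=np.array([-dv[1],dv[0]]);c=np.array([.4704,.107])
for nm in('top0','w1'):
    P,C=load(nm);q=P[:,:2]-c;l=q@n;sg=P[:,:2]@dv
    for lab,m in(('side',(abs(l)<.038)&(abs(l)>.031)),('mid',abs(l)<.022)):
        print(nm,lab,[(int(round(b*1000)),round(1000*float(np.median(P[m&(abs(sg-b)<.002),2])),1)) for b in np.arange(-.22,-.07,.004) if (m&(abs(sg-b)<.002)).sum()>3])
E
```

```text
4.725 [0.5327 0.3568 0.2581] 59.57959444269015
bar (array([536.4788, 366.4345]), array([148.8152,  50.0603]), 59.76240921020508) 9283
[[ 514.0851  596.4861  661.1572]
 [-303.6097 -278.9844 -254.0782]]
[[ 495.1818  591.6366  661.1537]
 [-303.6038 -278.9916 -254.0986]]
top0 side [(-220, -0.1), (-216, 0.4), (-212, 68.7), (-208, 72.1), (-204, 67.6), (-200, 63.6), (-196, 59.0), (-192, 61.0), (-188, 66.9), (-184, 71.2), (-180, 74.8), (-176, 80.0), (-172, 83.1), (-168, 86.7), (-164, 91.2), (-160, 94.0), (-156, 90.3), (-152, 83.7), (-148, 80.1), (-144, 70.8), (-140, 73.8), (-136, 75.7), (-132, 79.1), (-128, 83.5), (-124, 87.4), (-120, 91.6), (-116, 95.4), (-112, 99.9), (-108, 103.8), (-104, 108.2), (-100, 112.4), (-96, 115.9), (-92, 116.0), (-88, 112.2), (-84, 110.0), (-80, 109.8)]
top0 mid [(-220, -0.2), (-216, 0.3), (-212, 68.4), (-208, 71.1), (-204, 68.1), (-200, 64.1), (-196, 60.2), (-192, 56.4), (-188, 52.2), (-184, 47.7), (-180, 43.9), (-176, 39.9), (-172, 42.1), (-168, 46.7), (-164, 50.7), (-160, 54.7), (-156, 58.8), (-152, 62.7), (-148, 67.3), (-144, 71.0), (-140, 74.9), (-136, 78.6)
[... 556 characters left out ...]
), (-120, 91.1), (-116, 95.0), (-112, 99.2), (-108, 102.7), (-104, 106.9), (-100, 110.7), (-96, 115.4), (-92, 116.8), (-88, 110.2), (-84, 110.3), (-80, 110.1), (-76, 13.0), (-72, 12.1)]
w1 mid [(-216, 66.2), (-212, 68.9), (-208, 71.6), (-204, 68.5), (-200, 64.5), (-196, 60.5), (-192, 56.6), (-188, 52.9), (-184, 48.7), (-180, 44.7), (-176, 40.7), (-172, 41.3), (-168, 47.1), (-164, 50.9), (-160, 55.2), (-156, 59.3), (-152, 62.8), (-148, 67.2), (-144, 71.1), (-140, 75.0), (-136, 79.2), (-132, 83.5), (-128, 87.2), (-124, 91.0), (-120, 95.1), (-116, 98.9), (-112, 103.1), (-108, 107.1), (-104, 111.3), (-100, 115.1), (-96, 116.8), (-92, 117.4), (-88, 113.1), (-84, 110.4), (-80, 110.2), (-72, 10.7)]
```

>>> drive_tool:
  plan:
    - [[0,-0.007,0.237],0]
    - [[0,0,0.237],0]
    - [[0,0,0.237],0]
    - [[0,0,0.237],0]
    - [[0,0,0.237],0]
    - [[0,0,0],0]
    - [[0,0,0],0]

```text
clock: 5.65
position: [0.5329, 0.3589, 0.0227]
tcp_rot: [[0.504, 0.864, 0.004], [0.864, -0.504, 0.002], [0.004, 0.003, -1.0]]
wrist_force: [0.5, 0.3, 1.2]
width: 0.0915
gripper_force: 0.0
```

>>> drive_tool:
  plan:
    - [[0,0,0],0]
    - [[0,0,0],0]
    - [[0,0,0],0]
    - [[0,0,0],0]
    - [[0,0,-0.05],0]
    - [[0,0,-0.1],0]
    - [[0,0,-0.2],0]
    - [[0,0,-0.25],0]
    - [[0,0,-0.25],0]
    - [[0,0,0],0]
    - [[0,0,0],0]
  grip: -1

```text
clock: 7.02
position: [0.5294, 0.3574, 0.1872]
tcp_rot: [[0.503, 0.864, -0.004], [0.864, -0.503, -0.002], [-0.003, -0.002, -1.0]]
wrist_force: [-0.7, -0.5, -8.1]
width: 0.0496
gripper_force: 30.0
```

```bash
python3 - <<'E'
from clouds import *
s=manip.sense();p=np.array(s['position']);R=np.array(s['tcp_rot']);print(s['clock'],p,np.degrees(np.arctan2(R[1,0],R[0,0])),s['wrist_force'],s['wrist_torque'],s['width'],s['gripper_force'])
im,d,i=shot('wrist','w3')
im,d,i=shot('scene','s3')
cv2.imwrite('pics/w3s.png',np.hstack([cv2.resize(cv2.imread('pics/w3.png'),(400,300)),cv2.imread('pics/s3.png')[100:400,100:500]]))
E
```

```text
7.025 [0.5294 0.3574 0.1872] 59.78420522052705 [-0.7314 -0.5176 -8.0904] [-0.155   0.0196  0.0362] 0.04956353834972113 29.97536391019821
```

View pics/w3s.png

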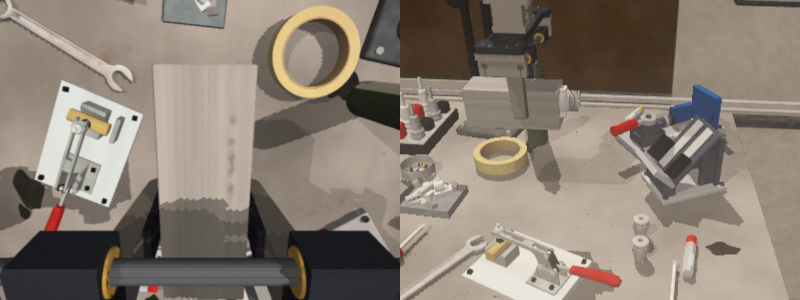

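>>> drive_tool:
  plan:
    - [[-0.226,0.0726,0],0]
    - [[-0.226,0.0726,0],0]
    - [[-0.226,0.0726,0],0]
    - [[-0.226,0.0726,0],0]
    - [[-0.226,0.0726,0],0]
    - [[-0.226,0.0726,0],0]
    - [[0,0,0],-0.1405]
    - [[0,0,0],-0.1405]
    - [[0,0,0],-0.1405]
    - [[0,0,0],-0.1405]
    - [[0,0,0],0]
    - [[0,0,0],0]

```text
clock: 8.62
position: [0.4689, 0.0799, 0.1885]
tcp_rot: [[0.088, 0.996, -0.002], [0.996, -0.088, 0.0], [-0.0, -0.002, -1.0]]
wrist_force: [-0.4, -0.3, -7.0]
width: 0.0498
gripper_force: 30.0
```

```bash
cat > st.py <<'E'
from clouds import *
o=np.array([.4729,.1356]);d=np.array([-.0854,-.9963]);n=np.array([.9963,-.0854])
fy=np.radians(3.95)
def st():
    s=manip.sense();p=np.array(s['position']);R=np.array(s['tcp_rot'])
    print(s['clock'],'p',p,'yaw',np.degrees(np.arctan2(R[1,0],R[0,0])),'F',np.array(s['wrist_force']),'M',np.array(s['wrist_torque']),'w',s['width'],s['gripper_force'])
    print('rest t,lat,zG-40: ',(p[:2]-o)@d*1e3,(p[:2]-o)@n*1e3,p[2]*1e3-21)
    return p,R
E
python3 -c "
from st import *
st()"
```

```text
8.625 p [0.4689 0.0799 0.1885] yaw 84.96775092737224 F [-0.3792 -0.2798 -7.0243] M [-0.1146 -0.1132 -0.0434] w 0.0497796250753473 29.997530579566956
rest t,lat,zG-40:  55.84102284583739 0.742327578026497 167.48105656646544
```

>>> drive_tool:
  plan:
    - [[0,-0.0035,0.07],0]
    - [[0,0,0.07],0]
    - [[0,0,0.07],0]
    - [[-0.005,0,0.03],0]
    - [[0.026,0,0.0155],0]
    - [[0.0245,0,0.0185],0]
    - [[0.0215,0,0.022],0]
    - [[0,0,0],0]

```text
clock: 9.62
position: [0.4714, 0.0943, 0.1314]
tcp_rot: [[0.085, 0.996, 0.004], [0.996, -0.085, 0.002], [0.002, 0.003, -1.0]]
wrist_force: [1.0, 2.4, 3.1]
width: 0.0499
gripper_force: 30.0
```

```bash
python3 -c "
from st import *
st(); shot('scene','s4')
im=cv2.imread('pics/s4.png')[120:340,250:500]; cv2.imwrite('pics/s4c.png',cv2.resize(im,None,fx=2.4,fy=2.4))"
```

```text
9.625 p [0.4714 0.0943 0.1314] yaw 85.09930317731802 F [1.0467 2.4143 3.0519] M [-0.0418 -0.1915  0.0157] w 0.049868644856969735 30.000688433647156
rest t,lat,zG-40:  41.270919837077194 2.070535202008745 110.36280938836259
```

View pics/s4c.png

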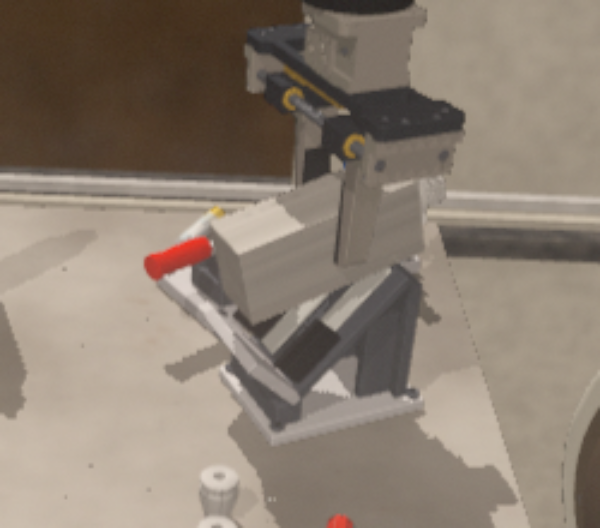

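>>> drive_tool:
  plan:
    - [[0.02,-0.01,0.03],0]
    - [[0.01,0,0.03],0]
    - [[0.009,0,0.03],0]
    - [[0,0,0],0]

```text
clock: 10.18
position: [0.4713, 0.1035, 0.1142]
tcp_rot: [[0.085, 0.996, 0.007], [0.996, -0.085, 0.004], [0.005, 0.006, -1.0]]
wrist_force: [5.2, 9.2, 5.1]
width: 0.0498
gripper_force: 30.0
```

```bash
python3 -c "
from st import *
st()"
```

```text
10.175 p [0.4713 0.1035 0.1142] yaw 85.10718590360193 F [5.2423 9.1571 5.128 ] M [ 0.9551 -0.4581  0.4107] w 0.049785422123580066 30.013252794742584
rest t,lat,zG-40:  32.143177142957356 1.1602687356265216 93.21466163900563
```

>>> drive_tool:
  plan:
    - [[0,0.007,0],0]
    - [[0.01,0,0.01],0]
    - [[0.01,0,0.01],0]
    - [[0,0,0],0]

```text
clock: 10.68
position: [0.4715, 0.1055, 0.1105]
tcp_rot: [[0.085, 0.996, 0.002], [0.996, -0.085, 0.0], [0.001, 0.002, -1.0]]
wrist_force: [-3.5, 0.8, 14.3]
width: 0.0499
gripper_force: 30.0
```

```bash
python3 -c "
from st import *
st(); im,dd,i=shot('scene','s5'); W=cloud(dd,i);np.savez('s5.npz',im=im,d=dd,W=W)
im=cv2.imread('pics/s5.png')[120:340,250:500]; cv2.imwrite('pics/s5c.png',cv2.resize(im,None,fx=2.4,fy=2.4))"
```

```text
10.675 p [0.4715 0.1055 0.1105] yaw 85.10327280171258 F [-3.4928  0.7792 14.341 ] M [-0.2923  0.9855  0.0269] w 0.04988706076021245 30.002754628658295
rest t,lat,zG-40:  30.07906411539082 1.1498015663964931 89.53210007430259
```

View pics/s5c.png

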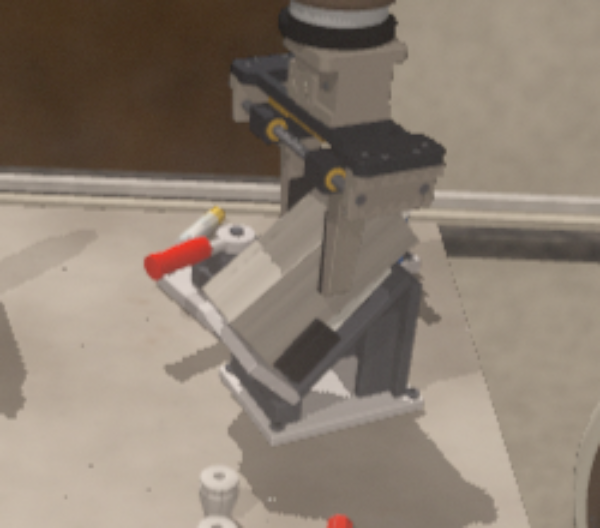

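>>> drive_tool:
  plan:
    - [[0.01,0,0.008],0]
    - [[0.01,0,0.008],0]
    - [[0,0,0],0]

```text
clock: 11.1
position: [0.4717, 0.1061, 0.11]
tcp_rot: [[0.084, 0.996, 0.0], [0.996, -0.084, -0.007], [-0.007, 0.001, -1.0]]
wrist_force: [-15.9, -14.9, 34.6]
width: 0.0499
gripper_force: 30.0
```

```bash
python3 -c "
from st import *
st()"
```

```text
11.1 p [0.4717 0.1061 0.11  ] yaw 85.15710720824748 F [-15.9441 -14.9173  34.5627] M [-2.2469  3.1003  0.1587] w 0.049949275917066306 30.010456144809723
rest t,lat,zG-40:  29.44956942766431 1.2925947912476488 88.96350637524446
```

>>> drive_tool:
  plan:
    - [[0,0,0],0]
    - [[0,0,0],0]
    - [[0,0,0],0]
    - [[0,0,-0.1],0]
    - [[0,0,-0.25],0]
    - [[0,0,-0.25],0]
    - [[-0.05,0,-0.25],0]
    - [[-0.1,0,-0.25],0]
    - [[-0.1,0,0],0]
    - [[0,0,0],0]
    - [[0,0,0],0]
  grip: 1

```text
clock: 12.48
position: [0.4661, 0.0598, 0.324]
tcp_rot: [[0.086, 0.996, -0.002], [0.996, -0.086, 0.001], [0.001, -0.002, -1.0]]
wrist_force: [-0.3, -0.0, -0.1]
width: 0.092
gripper_force: 0.0
```

```bash
python3 - <<'E'
from st import *
st()
cv=[]
for cam in('wrist','scene','top'):
    im,dd,i=shot(cam,cam+'6'); W=cloud(dd,i);np.savez(cam+'6.npz',im=im,d=dd,W=W)
    P,C=load(cam+'6');q=P[:,:2]-o;t=q@d;l=q@n;z=P[:,2]-.04;bx=(t+z)/2**.5;bz=(z-t)/2**.5
    m=(abs(l)<.03)&(bx>-.03)&(bx<.18)&(bz>.01)&(bz<.08)
    mt=(abs(l)<.02)&(bx>.02)&(bx<.13)&(bz>.05)&(bz<.075)
    print(cam,m.sum(),'top z med',np.median(bz[mt]),'slope',np.polyfit(bx[mt],bz[mt],1)[0])
    mm=mt=(abs(l)<.06)&(bx>-.02)&(bx<.16)&(bz>.056)&(bz<.07)
    print(' top-face bx pct',np.percentile(bx[mm],[.5,99.5]),' lat',np.percentile(l[mm],[.5,50,99.5]))
    ms=(abs(l)<.03)&(bx>.145)&(bx<.185)&(bz>.02)&(bz<.06);print(' snout lat',np.percentile(l[ms],[2,50,98]) if ms.sum()>20 else 0,'bx',np.percentile(bx[ms],[50,99]) if ms.sum()>20 else 0,'bz',np.percentile(bz[ms],[2,98])if ms.sum()>20 else 0)
    for b in (.06,.12): 
        k=mm&(abs(bx-b)<.015); print('  lat edges at',b,np.percentile(l[k],[1,99]) if k.sum()>10 else 0)
cv2.imwrite('pics/c6.png',np.hstack([cv2.resize(cv2.imread('pics/wrist6.png'),(400,300)),cv2.resize(cv2.imread('pics/scene6.png')[140:320,260:500],(400,300))]))
E
```

```text
12.475 p [0.4661 0.0598 0.324 ] yaw 85.08370675910489 F [-0.3363 -0.0093 -0.0739] M [-0.0327 -0.0636 -0.0016] w 0.09197886824183489 0.0
rest t,lat,zG-40:  76.06449790224436 -0.3466785129469995 303.0087311035635
wrist 12007 top z med 0.06693703969096594 slope -0.13145958705736072
 top-face bx pct [0.0528 0.1494]  lat [-0.0234  0.0014  0.026 ]
 snout lat [-0.0187  0.0014  0.0211] bx [0.1557 0.1722] bz [0.0211 0.0585]
  lat edges at 0.06 [-0.0232  0.0257]
  lat edges at 0.12 [-0.0231  0.0256]
scene 4020 top z med 0.06663663912390834 slope -0.1321257731366322
 top-face bx pct [0.0102 0.1475]  lat [-0.0265 -0.0089  0.0252]
 snout lat [-0.0239 -0.0114  0.0152] bx [0.1575 0.1738] bz [0.0247 0.058 ]
  lat edges at 0.06 [-0.0262  0.0242]
  lat edges at 0.12 [-0.0255  0.0242]
top 3544 top z med 0.0665055228052927 slope -0.13173632644782582
 top-face bx pct [0.0429 0.148 ]  lat [-0.0231  0.0015  0.0264]
 snout lat [-0.0199  0.0017  0.0216] bx [0.1558 0.1725] bz [0.0206 0.0586]
  lat edges at 0.06 [-0.0228  0.0263]
  lat edges at 0.12 [-0.0229  0.0262]
```

View pics/c6.png

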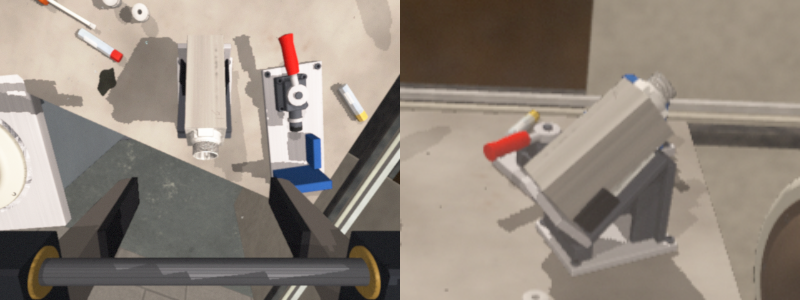

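>>> drive_tool:
  plan:
    - [[0.265,0.009,0],0]
    - [[0.265,0,0],0]
    - [[0,0,0.15],0]
    - [[0,0,0.25],0]
    - [[0,0,0.25],0]
    - [[0,0,0.25],0]
    - [[0,0,0.05],0]
    - [[0,0,0],0]
  grip: -1

```text
clock: 13.62
position: [0.4776, 0.165, 0.1358]
tcp_rot: [[0.085, 0.996, 0.0], [0.996, -0.085, 0.0], [0.0, 0.0, -1.0]]
wrist_force: [-0.3, 0.3, 0.1]
width: 0.0143
gripper_force: 0.0
```

```bash
python3 -c "
from st import *
st()"
```

```text
13.625 p [0.4776 0.165  0.1358] yaw 85.09528853276547 F [-0.2585  0.295   0.0944] M [-0.0195 -0.1142  0.0093] w 0.014311292724553615 0.0
rest t,lat,zG-40:  -29.656055869149842 2.1757428843547704 114.77905649135252
```

>>> drive_tool:
  plan:
    - [[0,0,0.03],0]
    - [[0,0,0.03],0]
    - [[0,0,0.02],0]
    - [[0,0,0.02],0]
    - [[0,0,0.02],0]
    - [[0,0,0],0]

```text
clock: 14.38
position: [0.477, 0.1647, 0.1107]
tcp_rot: [[0.086, 0.996, -0.001], [0.996, -0.086, 0.0], [-0.0, -0.001, -1.0]]
wrist_force: [0.6, 0.4, 0.2]
width: 0.0004
gripper_force: 0.1
```

```bash
python3 -c "
from st import *
st()"
```

```text
14.375 p [0.477  0.1647 0.1107] yaw 85.07268378360284 F [0.5607 0.355  0.2316] M [ 0.0164 -0.1184  0.0107] w 0.0003506958719739022 0.053062606311868876
rest t,lat,zG-40:  -29.333585582050116 1.602745930024293 89.69435605740479
```

>>> drive_tool:
  plan:
    - [[0,0,0.015],0]
    - [[0,0,0.015],0]
    - [[0,0,0.01],0]
    - [[0,0,0],0]

```text
clock: 14.88
position: [0.4786, 0.1658, 0.1055]
tcp_rot: [[0.086, 0.996, 0.003], [0.996, -0.086, 0.002], [0.002, 0.003, -1.0]]
wrist_force: [-3.2, 2.6, 13.1]
width: 0.0004
gripper_force: 5.7
```

```bash
python3 -c "
from st import *
st()
shot('scene','s7')
cam='scene'
im,dd,i=shot(cam); W=cloud(dd,i);np.savez(cam+'7.npz',im=im,d=dd,W=W)
P,C=load(cam+'7');q=P[:,:2]-o;t=q@d;l=q@n;z=P[:,2]-.04;bx=(t+z)/2**.5;bz=(z-t)/2**.5
mt=(abs(l)<.02)&(bx>.06)&(bx<.13)&(bz>.05)&(bz<.075);print(np.median(bz[mt]),np.polyfit(bx[mt],bz[mt],1))
"
```

```text
14.875 p [0.4786 0.1658 0.1055] yaw 85.06767512403815 F [-3.1778  2.5614 13.1184] M [ 0.5016  0.6304 -0.0473] w 0.00035546496010763494 5.715308456128696
rest t,lat,zG-40:  -30.617091310981706 3.1378220954014338 84.50330517871656
0.06153974703268493 [-0.0043  0.0618]
```

>>> drive_tool:
  plan:
    - [[0,0,-0.1],0]
    - [[0,0,-0.3],0]
    - [[0,0,-0.3],0]
    - [[0,0,-0.2],0]
    - [[0,0,0],0]
  grip: -1

```text
clock: 15.6
position: [0.4793, 0.1649, 0.2871]
tcp_rot: [[0.086, 0.996, 0.008], [0.996, -0.086, 0.001], [0.001, 0.007, -1.0]]
wrist_force: [-0.1, -0.6, -0.7]
width: 0.0004
gripper_force: 0.0
```

```bash
cat > barchk.py <<'E'
from st import *
st()
for cam in('scene','wrist','top'):
    im,dd,i=shot(cam,cam+'8'); W=cloud(dd,i);np.savez(cam+'8.npz',im=im,d=dd,W=W)
    P,C=load(cam+'8');q=P[:,:2]-o;t=q@d;l=q@n;z=P[:,2]-.04;bx=(t+z)/2**.5;bz=(z-t)/2**.5
    mt=(abs(l)<.06)&(bx>-.02)&(bx<.16)&(bz>.056)&(bz<.067)
    print(cam,mt.sum(),np.polyfit(bx[mt],bz[mt],1),'bx',np.percentile(bx[mt],[.3,99.7])*1e3,'lat',np.percentile(l[mt],[.5,99.5])*1e3)
    ms=(abs(l)<.012)&(bx>.15)&(bx<.185)&(bz>.02)&(bz<.055);print(' tip bx',np.percentile(bx[ms],[50,98])*1e3 if ms.sum()>20 else 0,'bz max',np.percentile(bz[ms],98)*1e3 if ms.sum()>20 else 0,ms.sum())
E
python3 barchk.py
```

```text
15.6 p [0.4793 0.1649 0.2871] yaw 85.07592728135681 F [-0.0964 -0.6207 -0.7044] M [-0.0624 -0.0869  0.0112] w 0.0004255624187904009 0.0
rest t,lat,zG-40:  -29.71123007628741 3.9175432625281092 266.0558407604211
scene 1794 [-0.0024  0.0613] bx [  2.1707 149.5788] lat [-26.2855  24.865 ]
 tip bx [160.6454 168.736 ] bz max 54.71714949843847 105
wrist 5957 [-0.0012  0.0627] bx [  0.6046 146.0681] lat [-23.3747  25.9588]
 tip bx [161.8322 166.7742] bz max 54.96985477540449 39Traceback (most recent call last):
  File "barchk.py", line 7, in <module>
    print(cam,mt.sum(),np.polyfit(bx[mt],bz[mt],1),'bx',np.percentile(bx[mt],[.3,99.7])*1e3,'lat',np.percentile(l[mt],[.5,99.5])*1e3)
                       ~~~~~~~~~~^^^^^^^^^^^^^^^^^
    raise TypeError("expected non-empty vector for x")
TypeError: expected non-empty vector for x
```

>>> drive_tool:
  plan:
    - [[-0.258,-0.0125,0],0]
    - [[-0.258,0,0],0]
    - [[-0.258,0,0],0]
    - [[0,0,0.245],0]
    - [[0,0,0.245],0]
    - [[0,0,0],0]
    - [[0.02,0,0.02],0]
    - [[0.02,0,0.02],0]
    - [[0.02,0,0.02],0]
    - [[0,0,0],0]

```text
clock: 17.0
position: [0.4629, 0.023, 0.1735]
tcp_rot: [[0.085, 0.996, 0.001], [0.996, -0.085, -0.0], [-0.0, 0.001, -1.0]]
wrist_force: [-0.6, 0.1, 0.4]
width: 0.0005
gripper_force: 0.0
```

```bash
python3 -c "
from st import *
st()"
```

```text
17.0 p [0.4629 0.023  0.1735] yaw 85.11919185567123 F [-0.5944  0.134   0.3653] M [-0.0007 -0.0369  0.0468] w 0.000544840331066855 0.0
rest t,lat,zG-40:  113.06510675390784 -0.3934451864934442 152.51742346335976
```

>>> drive_tool:
  plan:
    - [[0.01,0.008,0.01],0]
    - [[0.01,0,0.01],0]
    - [[0.01,0,0.01],0]
    - [[0,0,0],0]

```text
clock: 17.5
position: [0.4658, 0.0242, 0.1694]
tcp_rot: [[0.086, 0.996, 0.002], [0.996, -0.086, -0.01], [-0.009, 0.003, -1.0]]
wrist_force: [-3.8, -14.9, 9.4]
width: 0.0
gripper_force: 7.5
```

```bash
python3 -c "
from st import *
st()"
```

```text
17.5 p [0.4658 0.0242 0.1694] yaw 85.07971528953782 F [ -3.8008 -14.8806   9.3874] M [-2.6921  0.762   0.037 ] w 2.098932913752985e-05 7.538218544796109
rest t,lat,zG-40:  111.58057570613272 2.439832198166379 148.41760400135206
```

>>> drive_tool:
  plan:
    - [[-0.05,0,-0.05],0]
    - [[0,0,-0.3],0]
    - [[0,0,-0.3],0]
    - [[0.15,-0.005,0],0]
    - [[0.15,0,0],0]
    - [[0,0,0.2],0]
    - [[0,0,0.2],0]
    - [[0,0,0],0]
  grip: 1

```text
clock: 18.5
position: [0.4657, 0.0788, 0.2144]
tcp_rot: [[0.086, 0.996, -0.007], [0.996, -0.086, 0.001], [0.001, -0.007, -1.0]]
wrist_force: [0.0, -0.3, 0.2]
width: 0.0784
gripper_force: 0.0
```

```bash
sed -i "s/,'top')/)/" barchk.py; python3 barchk.py
```

```text
18.5 p [0.4657 0.0788 0.2144] yaw 85.07544058225196 F [ 0.043  -0.2659  0.2341] M [-0.079  -0.0853  0.0003] w 0.07835500698812566 0.0
rest t,lat,zG-40:  57.214352413609895 -2.281953955039619 193.3627803755516
scene 1795 [-0.0018  0.0613] bx [  2.1476 149.8045] lat [-26.1494  24.8298]
 tip bx [158.4236 166.5614] bz max 54.63905237251815 76
wrist 17739 [-0.0071  0.063 ] bx [  0.6066 150.1955] lat [-23.5157  25.7292]
 tip bx [161.3476 166.9857] bz max 54.881318763934296 1788
```

>>> drive_tool:
  plan:
    - [[-0.018,0.015,0],0]
    - [[0,0,0.2],0]
    - [[0,0,0.2],0]
    - [[0,0,0],0]
    - [[0,0,0],0]

```text
clock: 19.23
position: [0.4724, 0.0742, 0.1396]
tcp_rot: [[0.086, 0.996, 0.004], [0.996, -0.086, -0.0], [0.0, 0.004, -1.0]]
wrist_force: [0.1, 0.4, 0.3]
width: 0.0919
gripper_force: 0.0
```

```bash
python3 -c "
from st import *
st()"
```

```text
19.225 p [0.4724 0.0742 0.1396] yaw 85.06338379998502 F [0.0628 0.4311 0.3282] M [-0.063  -0.0977 -0.0076] w 0.0918592935325606 0.0
rest t,lat,zG-40:  61.17359692751628 4.765441910869785 118.58587992305388
```

>>> drive_tool:
  plan:
    - [[0,-0.016,0.033],0]
    - [[0,0,0],0]
    - [[0,0,0],0]

```text
clock: 19.6
position: [0.4678, 0.0748, 0.1311]
tcp_rot: [[0.086, 0.996, 0.001], [0.996, -0.086, -0.0], [0.0, 0.001, -1.0]]
wrist_force: [-0.3, -0.9, 0.2]
width: 0.0914
gripper_force: 0.0
```

```bash
python3 -c "
from st import *
st()"
```

```text
19.6 p [0.4678 0.0748 0.1311] yaw 85.07765031055867 F [-0.2685 -0.8988  0.1906] M [-0.0866 -0.0679 -0.0032] w 0.09142238040359107 0.0
rest t,lat,zG-40:  61.00533325594412 0.12097998746732876 110.11749759226021
```

>>> drive_tool:
  plan:
    - [[0,0,0],0]
    - [[0,0,0],0]
    - [[0,0,0],0]
    - [[0,0,0],0]
    - [[0,0,-0.05],0]
    - [[0,0,-0.1],0]
    - [[0,0,-0.2],0]
    - [[0,0,-0.25],0]
    - [[0,0,-0.1],0]
    - [[0,0,0],0]
    - [[0,0,0],0]
  grip: -1

```text
clock: 20.98
position: [0.4663, 0.0748, 0.2685]
tcp_rot: [[0.086, 0.996, -0.004], [0.996, -0.086, 0.0], [-0.0, -0.004, -1.0]]
wrist_force: [-0.1, -0.1, -7.2]
width: 0.0496
gripper_force: 30.0
```

```bash
cat > tilt.py <<'E'
from st import *
import sys
# bar tilt from scene cloud: points below the grasp, side faces; fit edges in plane (s along bar-x heading, z)
def tilt(tag,ref=None):
    p,R=st(); 
    im,dd,i=shot('scene','s'+tag); W=cloud(dd,i)
    ax=R[:2,0]; q=W[...,:2]-p[:2]; s=q@ax; l=q@np.array([-ax[1],ax[0]]); z=W[...,2]-(p[2]+.019)
    with np.errstate(invalid='ignore'):
        m=(abs(l)<.032)&(abs(s)<.16)&(z<.0)&(z>-.2)&(W[...,2]>.025)
    pts=np.c_[s[m],z[m],l[m]]
    # near side face: |l| about 25 toward the camera; rect of (s,z)
    return pts,p,R
if __name__=='__main__':
    pts,p,R=tilt(sys.argv[1])
    for sg in(1,-1):
        k=abs(pts[:,2]-sg*.025)<.004
        if k.sum()>60: print('side',sg,k.sum(),cv2.minAreaRect((pts[k,:2]*1000).astype(np.float32)))
    im=cv2.imread('pics/s%s.png'%sys.argv[1])[80:340,230:530]; cv2.imwrite('pics/s%sc.png'%sys.argv[1],cv2.resize(im,None,fx=2,fy=2))
E
python3 tilt.py 9
```

```text
20.975 p [0.4663 0.0748 0.2685] yaw 85.07164648159213 F [-0.0824 -0.1201 -7.1907] M [-0.2049 -0.0367  0.0508] w 0.04960150591044008 29.98727560043335
rest t,lat,zG-40:  61.09923547652215 -1.424528196483083 247.4692840748886
side 1 2600 ((32.80857467651367, -99.76971435546875), (139.932373046875, 200.07928466796875), 0.5083264112472534)
side -1 118 ((39.017982482910156, -107.71868896484375), (191.93023681640625, 83.25679779052734), 66.54031372070312)
```

View pics/s9c.png

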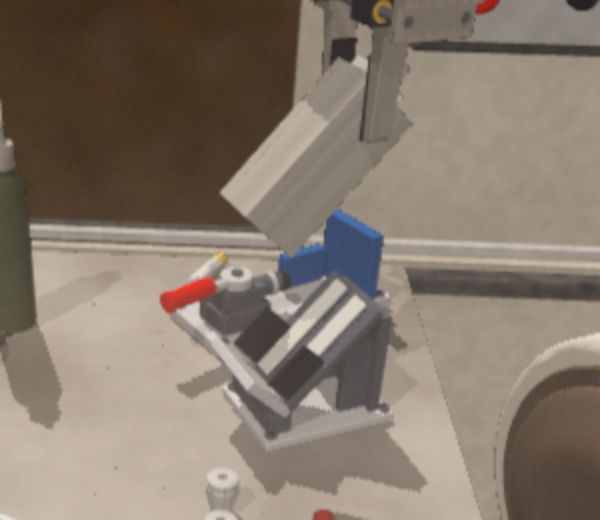

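>>> drive_tool:
  plan:
    - [[-0.272,0.007,0],0]
    - [[-0.272,0,0],0]
    - [[-0.272,0,0],0]
    - [[0,0,0.241],0]
    - [[0,0,0.241],0]
    - [[0,0,0.241],0]
    - [[0,0,0],0]
    - [[0.04,0,0],0]
    - [[0,0,0],0]

```text
clock: 22.15
position: [0.4573, -0.08, 0.1283]
tcp_rot: [[0.085, 0.996, 0.004], [0.996, -0.085, -0.002], [-0.001, 0.004, -1.0]]
wrist_force: [-0.1, 0.2, -7.6]
width: 0.0497
gripper_force: 30.0
```

```bash
python3 -c "
from st import *
st()"
```

```text
22.15 p [ 0.4573 -0.08    0.1283] yaw 85.12806176488662 F [-0.1156  0.1944 -7.6193] M [-0.2169 -0.0083  0.0038] w 0.0496911214850251 29.998797476291656
rest t,lat,zG-40:  216.14010641041907 2.8681588583744935 107.33936748805726
```

>>> drive_tool:
  plan:
    - [[0.03,-0.008,0],0]
    - [[0.03,0,0],0]
    - [[0.03,0,-0.04],0]
    - [[0.03,0,-0.04],0]
    - [[0,0,0],0]

```text
clock: 22.78
position: [0.4569, -0.0558, 0.1432]
tcp_rot: [[0.085, 0.996, 0.002], [0.996, -0.085, -0.001], [-0.001, 0.002, -1.0]]
wrist_force: [0.1, -1.6, -6.3]
width: 0.0501
gripper_force: 30.0
```

```bash
python3 tilt.py 10
```

```text
22.775 p [ 0.4569 -0.0558  0.1432] yaw 85.11086009213385 F [ 0.0896 -1.5515 -6.309 ] M [-0.5065  0.0136 -0.0004] w 0.05014326005353249 29.99865174293518
rest t,lat,zG-40:  192.0793836595243 0.37155172839779704 122.22533226483421
side 1 1379 ((67.57791137695312, -72.50855255126953), (95.06491088867188, 170.13743591308594), 62.64984130859375)
side -1 131 ((91.91069030761719, -50.947120666503906), (32.15056610107422, 156.14291381835938), 62.303466796875)
```

>>> drive_tool:
  plan:
    - [[0.035,0,-0.036],0]
    - [[0.035,0,-0.036],0]
    - [[0.04,0,-0.03],0]
    - [[0.04,0,-0.03],0]
    - [[0,0,0],0]

```text
clock: 23.45
position: [0.4588, -0.025, 0.1689]
tcp_rot: [[0.085, 0.996, 0.0], [0.996, -0.085, 0.001], [0.001, 0.0, -1.0]]
wrist_force: [-0.6, -0.2, -6.6]
width: 0.0499
gripper_force: 30.0
```

```bash
cat > tilt2.py <<'E'
from st import *
import sys
# fit the bar's camera-facing side plane, then its edges: points in front of bar (lateral towards camera) in gripper frame
p,R=st(); tag=sys.argv[1]
im,dd,i=shot('scene','s'+tag); W=cloud(dd,i); cam=-np.array(i['R']).T@np.array(i['t'])
ax=R[:2,0]; la=np.array([-ax[1],ax[0]]); q=W[...,:2]-p[:2]; s=q@ax; l=q@la; z=W[...,2]-(p[2]+.019)
sg=np.sign((cam[:2]-p[:2])@la)
with np.errstate(invalid='ignore'):
    m=(abs(l-sg*.025)<.003)&(abs(s)<.15)&(z<-.025)&(z>-.17)&(W[...,2]>.02)
m=cv2.morphologyEx(m.astype(np.uint8),cv2.MORPH_OPEN,np.ones((2,2),np.uint8)).astype(bool)
# per height: s range
for z0 in np.arange(-.13,-.02,.01):
    k=m&(abs(z-z0)<.003)
    if k.sum()>5: print(int(z0*1000),np.round(np.percentile(s[k],[2,98])*1000,1),k.sum())
E
python3 tilt2.py 11
```

```text
23.45 p [ 0.4588 -0.025   0.1689] yaw 85.13220429866261 F [-0.6409 -0.2486 -6.5947] M [-0.2871 -0.0344  0.0299] w 0.04994964971817488 29.998858273029327
rest t,lat,zG-40:  161.19114615445764 -0.3223540522668426 147.94275011221484
-120 [ 5.5 23.3] 19
-110 [  1.3 122.5] 76
-100 [ -1.5 112.2] 86
-90 [ -3.9 102.9] 88
-80 [-9.7 92.6] 108
-70 [-14.5  80.6] 99
-60 [-18.1  44. ] 86
-50 [-22.2  39.9] 91
-40 [-26.8  34.6] 101
-30 [-30.5  32.1] 80
```

>>> drive_tool:
  plan:
    - [[0.044,0,-0.022],0]
    - [[0.044,0,-0.022],0]
    - [[0.045,0,-0.015],0]
    - [[0.035,0,-0.012],0]
    - [[0,0,0],0]

```text
clock: 24.12
position: [0.4615, 0.0084, 0.1828]
tcp_rot: [[0.085, 0.996, -0.0], [0.996, -0.085, 0.001], [0.001, -0.0, -1.0]]
wrist_force: [-1.4, -1.9, -5.9]
width: 0.0498
gripper_force: 30.0
```

```bash
python3 tilt2.py 12
```

```text
24.125 p [0.4615 0.0084 0.1828] yaw 85.12166532831553 F [-1.3584 -1.9454 -5.8984] M [-0.5179  0.1503  0.0241] w 0.04979943770091793 29.99884396791458
rest t,lat,zG-40:  127.7136773133894 -0.4949613483422666 161.79458995184282
-120 [-29.5  84.2] 60
-110 [-30.7  73.9] 78
-100 [-31.7  64.5] 91
-90 [-32.6  54.6] 93
-80 [-33.8  23.6] 80
-70 [-36.3  21.2] 84
-60 [-35.8  20.6] 86
-50 [-38.3  21. ] 93
-40 [-39.3  19.7] 92
-30 [-39.5  17.3] 85
```

>>> drive_tool:
  plan:
    - [[0.034,0,-0.008],0]
    - [[0.03,0,-0.008],0]
    - [[0,0,0],0]
    - [[0,0,0],0]

```text
clock: 24.68
position: [0.4625, 0.0207, 0.1857]
tcp_rot: [[0.086, 0.996, -0.0], [0.996, -0.086, 0.001], [0.001, -0.0, -1.0]]
wrist_force: [0.4, -1.6, -8.9]
width: 0.0496
gripper_force: 30.0
```

```bash
python3 tilt2.py 13
```

```text
24.675 p [0.4625 0.0207 0.1857] yaw 85.07457712282769 F [ 0.3878 -1.6203 -8.9264] M [-0.5869 -0.0497 -0.0075] w 0.04964378520240469 29.998274445533752
rest t,lat,zG-40:  115.40574705425577 -0.5042946059528033 164.69552872922662
-130 [ 71.8 147.9] 12
-120 [-41.6  70.2] 54
-110 [-41.9  60.6] 81
-100 [-41.5  50.8] 85
-90 [-41.5  39.7] 107
-80 [-44.1  15.2] 83
-70 [-42.8  15.7] 86
-60 [-41.8  15.2] 82
-50 [-43.6  15.3] 92
-40 [-43.9  13.4] 87
-30 [-44.1  13.5] 84
```

>>> drive_tool:
  plan:
    - [[-0.05,0,-0.1],0]
    - [[0,0,-0.25],0]
    - [[-0.01,0.262,0],0]
    - [[-0.01,0.262,0],0]
    - [[-0.01,0.262,0],0]
    - [[0,0,0],-0.099]
    - [[0,0,0],-0.099]
    - [[0,0,0],0]
    - [[0,0,0],0]

```text
clock: 25.85
position: [0.6178, -0.0088, 0.2558]
tcp_rot: [[-0.068, 0.998, 0.0], [0.998, 0.068, 0.001], [0.001, 0.0, -1.0]]
wrist_force: [1.4, 0.1, -7.4]
width: 0.0499
gripper_force: 29.9
```

```bash
cat > fx.py <<'E'
from st import *
ex=np.array([.9976,.0689]);ey=np.array([-.0689,.9976]);fo=np.array([.6250,-.0255])
def F():
    p,R=st();q=p[:2]-fo;s=manip.sense();f=np.array(s['wrist_force'])
    print('fixture x,y mm',q@ex*1e3,q@ey*1e3,'z',p[2]*1e3,'Ff',f[:2]@ex,f[:2]@ey,f[2]);return p,R
def barf(tag,cams=('scene','top'),zmin=.1):
    # bar points in the fixture frame: block sides by height
    for c in cams:
        im,dd,i=shot(c,c+tag);W=cloud(dd,i);q=W[...,:2]-fo;x=q@ex;y=q@ey;z=W[...,2]
        np.savez(c+tag+'.npz',im=im,d=dd,W=W)
        yield c,im,x,y,z
E
sed -i 's/p,R=st(); tag/p,R=__import__("fx").F(); tag/' tilt2.py; python3 tilt2.py 14
```

```text
25.85 p [ 0.6178 -0.0088  0.2558] yaw 93.91714974628856 F [ 1.3754  0.1363 -7.386 ] M [ 0.01   -0.0467 -0.0793] w 0.049916860573340036 29.932175874710083
rest t,lat,zG-40:  131.4666139216411 156.73260159992094 234.8163199605208
fixture x,y mm -5.9917658300407775 17.17466496077661 z 255.8163199605208 Ff 1.3815359011081725 0.04115931810505034 -7.385970395098927
-120 [-210.5   14.7] 52
-110 [-152.4   13.5] 68
-100 [-146.    15.5] 70
-90 [-42.5  14.8] 68
-80 [-43.4  13.8] 65
-70 [-43.1  10.7] 69
-60 [-42.5  13.8] 74
-50 [-43.1  14.5] 72
-40 [-44.2  14.3] 74
-30 [-45.7  13.4] 70
```

>>> drive_tool:
  plan:
    - [[0.012,0,0.1],0]
    - [[0,0,0.2],0]
    - [[0,0,0.2],0]
    - [[0,0,0.1],0]
    - [[0,0,0],0]

```text
clock: 26.52
position: [0.6161, -0.0064, 0.1336]
tcp_rot: [[-0.069, 0.998, -0.004], [0.998, 0.069, 0.001], [0.001, -0.004, -1.0]]
wrist_force: [-0.2, 0.2, -6.4]
width: 0.0499
gripper_force: 30.0
```

```bash
python3 -c "
from fx import *
F()"
```

```text
26.525 p [ 0.6161 -0.0064  0.1336] yaw 93.97851437005075 F [-0.1773  0.161  -6.3762] M [ 0.1065 -0.049  -0.0161] w 0.04985212872142445 29.9503093957901
rest t,lat,zG-40:  129.23398581465182 154.84589699216374 112.58183525697726
fixture x,y mm -7.51255071805725 19.671040326071836 z 133.58183525697726 Ff -0.1657371503755531 0.17286237259806872 -6.3761753113259525
```

Lowering slowly to touch the seat.

>>> drive_tool:
  plan:
    - [[0,0,0.025],0]
    - [[0,0,0.025],0]
    - [[0,0,0.02],0]
    - [[0,0,0],0]

```text
clock: 27.02
position: [0.6175, -0.0068, 0.1216]
tcp_rot: [[-0.069, 0.998, -0.0], [0.998, 0.069, 0.0], [0.0, -0.0, -1.0]]
wrist_force: [-0.6, -0.8, -6.5]
width: 0.0498
gripper_force: 30.0
```

```bash
python3 -c "
from fx import *
F()"
```

```text
27.025 p [ 0.6175 -0.0068  0.1216] yaw 93.98126778291993 F [-0.6082 -0.7905 -6.5335] M [ 0.0331 -0.0289 -0.0152] w 0.049773913811113776 29.950136840343475
rest t,lat,zG-40:  129.53705042263113 156.24200792583028 100.60818396687611
fixture x,y mm -6.179657797774458 19.156779208294072 z 121.60818396687611 Ff -0.6612171014222055 -0.7467123416543069 -6.53350799987274
```

>>> drive_tool:
  plan:
    - [[0,0,0.015],0]
    - [[0,0,0.015],0]
    - [[0,0,0],0]

```text
clock: 27.4
position: [0.6185, -0.0067, 0.1178]
tcp_rot: [[-0.07, 0.998, 0.002], [0.998, 0.07, -0.0], [-0.0, 0.002, -1.0]]
wrist_force: [-2.5, 3.0, 3.9]
width: 0.0499
gripper_force: 30.0
```

```bash
python3 -c "
from fx import *
F()"
```

```text
27.4 p [ 0.6185 -0.0067  0.1178] yaw 93.9892494290508 F [-2.4895  3.0353  3.8873] M [ 0.196   0.76   -0.0612] w 0.04989119887644117 29.992251098155975
rest t,lat,zG-40:  129.29700740108663 157.24878824783278 96.75292188374098
fixture x,y mm -5.147909499155225 19.239072141551873 z 117.75292188374098 Ff -2.274407199910224 3.199536799242298 3.887338735962534
```

>>> drive_tool:
  plan:
    - [[0,0,0.006],0]
    - [[0,0.015,0],0]
    - [[0,0.015,0],0]
    - [[-0.012,0,0],0]
    - [[-0.012,0,0],0]
    - [[0,0,0],0]

```text
clock: 28.15
position: [0.6241, -0.0092, 0.1178]
tcp_rot: [[-0.07, 0.998, 0.0], [0.998, 0.07, 0.003], [0.003, 0.0, -1.0]]
wrist_force: [-7.9, 8.0, 15.0]
width: 0.0501
gripper_force: 30.0
```

```bash
python3 -c "
from fx import *
F()"
```

```text
28.15 p [ 0.6241 -0.0092  0.1178] yaw 93.99362393638464 F [-7.8787  7.9644 14.9737] M [ 1.544   1.9958 -0.109 ] w 0.050106522611424585 30.01602351665497
rest t,lat,zG-40:  131.38456376108684 163.0226441739495 96.7984687343851
fixture x,y mm 0.2361550885148681 16.28798912054146 z 117.7984687343851 Ff -7.311029402029449 8.488169473099253 14.973740155257534
```

>>> drive_tool:
  plan:
    - [[-0.01,0.005,-0.008],0]
    - [[-0.01,0,0],0]
    - [[0,0,0],0]

```text
clock: 28.52
position: [0.6246, -0.0127, 0.1187]
tcp_rot: [[-0.07, 0.998, -0.002], [0.998, 0.07, 0.004], [0.004, -0.002, -1.0]]
wrist_force: [-9.2, 7.9, 12.6]
width: 0.0496
gripper_force: 30.0
```

```bash
python3 -c "
from fx import *
F()
for c,im,x,y,z in barf('15'):
    for z0 in (.07,.085,.1,.11,.12,.13,.14):
        with np.errstate(invalid='ignore'):
            m=(abs(z-z0)<.004)&(abs(x)<.04)&(abs(y)<.05)&(im.max(2).astype(int)-im.min(2)<40)
        if m.sum()>10: print(c,z0,m.sum(),np.percentile(x[m],[2,98])*1e3,np.percentile(y[m],[2,98])*1e3)
"
```

```text
28.525 p [ 0.6246 -0.0127  0.1187] yaw 94.00703663382463 F [-9.2345  7.8503 12.632 ] M [ 1.6959  2.0918 -0.0876] w 0.049639522521350905 30.01450002193451
rest t,lat,zG-40:  134.81320902542961 163.77032901153294 97.68332235678358
fixture x,y mm 0.44744278241619395 12.785052284169847 z 118.68332235678358 Ff -8.671400221934258 8.467756934681814 12.63197350539474
scene 0.07 130 [-33.1559  19.3993] [-39.1734  33.0103]
scene 0.085 129 [-26.992   19.7332] [-32.243   32.1971]
scene 0.1 138 [-27.129   22.3503] [-29.7425  31.384 ]
scene 0.11 136 [-27.7926  21.7677] [-28.3922  30.7629]
scene 0.12 110 [-35.8462  20.3864] [-28.209   30.6129]
scene 0.13 143 [-39.375   35.8473] [-30.5547  29.626 ]
scene 0.14 144 [-39.3755  36.8852] [-32.1377  30.1857]
top 0.07 43 [-24.5389  21.7751] [11.3644 33.5842]
top 0.085 50 [-24.4346  21.9416] [17.063  32.8601]
top 0.1 53 [-24.3196  21.4271] [22.191  32.2262]
top 0.11 50 [-24.196   23.6106] [23.0044 31.6094]
top 0.12 56 [-30.4514  29.3942] [22.1621 30.9322]
top 0.13 65 [-35.8226  33.6705] [22.2519 30.338 ]
top 0.14 67 [-23.7182  36.7807] [22.4067 29.8747]
```

>>> drive_tool:
  plan:
    - [[0.012,0,0.006],0]
    - [[0,0,0],0]

```text
clock: 28.88
position: [0.6245, -0.0117, 0.1183]
tcp_rot: [[-0.07, 0.998, -0.002], [0.998, 0.07, 0.001], [0.001, -0.002, -1.0]]
wrist_force: [-11.3, 4.9, 16.9]
width: 0.0495
gripper_force: 30.0
```

>>> drive_tool:
  plan:
    - [[0,0,0],0]
    - [[0,0,0],0]
    - [[0,0,0],0]
    - [[0,0,0],0]
  grip: 0.5

```text
clock: 29.38
position: [0.6252, -0.0129, 0.1149]
tcp_rot: [[-0.069, 0.998, 0.0], [0.998, 0.069, -0.0], [-0.0, 0.0, -1.0]]
wrist_force: [0.4, -0.3, -0.4]
width: 0.0689
gripper_force: 0.0
```

```bash
cat > chk.py <<'E'
from fx import *
import sys
F()
for c,im,x,y,z in barf(sys.argv[1]):
    for z0 in (.065,.075,.085,.1,.11,.12,.14):
        with np.errstate(invalid='ignore'):
            m=(abs(z-z0)<.004)&(abs(x)<.02)&(abs(y)<.05)&(im.max(2).astype(int)-im.min(2)<40)&(y>.015)
            k=(abs(z-z0)<.004)&(abs(x)<.045)&(abs(y)<.02)&(im.max(2).astype(int)-im.min(2)<40)
        if m.sum()>5: print(c,z0,m.sum(),'ymax',np.percentile(y[m],[50,95])*1e3,'x',np.percentile(x[k],[3,97])*1e3 if k.sum()>5 else 0)
E
python3 chk.py 16
```

```text
29.375 p [ 0.6252 -0.0129  0.1149] yaw 93.97428150198924 F [ 0.3635 -0.3452 -0.4439] M [-0.0681 -0.0876  0.0215] w 0.06886456842413391 0.0
rest t,lat,zG-40:  134.92734563725932 164.45085471540142 93.85857555845189
fixture x,y mm 1.102321281499506 12.56757007120233 z 114.85857555845189 Ff 0.3388059330121714 -0.36945608050456596 -0.44390861373614904
scene 0.065 37 ymax [34.2261 35.9573] x [-28.0105 -24.1677]
scene 0.075 40 ymax [34.0417 35.9985] x [-28.8216 -23.7799]
scene 0.085 40 ymax [34.0868 36.2108] x [-27.712  -23.6554]
scene 0.1 46 ymax [33.7204 35.7262] x [-27.6979 -23.2049]
scene 0.11 47 ymax [34.1547 35.3012] x [-27.404  -24.7398]
scene 0.12 40 ymax [34.1974 36.0098] x [-44.8367  -0.4534]
scene 0.14 46 ymax [33.9665 35.2713] x [-38.1859 -24.8687]
top 0.065 23 ymax [35.7185 36.2408] x 0
top 0.075 29 ymax [35.8852 36.528 ] x 0
top 0.085 22 ymax [35.7092 36.5944] x 0
top 0.1 29 ymax [36.0416 36.4175] x 0
top 0.11 29 ymax [35.9339 36.4498] x 0
top 0.12 31 ymax [36.1629 36.5504] x [-15.6135  36.2139]
top 0.14 34 ymax [36.229  36.6899] x 0
```

>>> drive_tool:
  plan:
    - [[-0.038,-0.004,0],0]
    - [[0,0,0],0]

```text
clock: 29.72
position: [0.6249, -0.0211, 0.115]
tcp_rot: [[-0.069, 0.998, 0.0], [0.998, 0.069, -0.0], [-0.0, 0.0, -1.0]]
wrist_force: [-0.2, -0.6, 0.2]
width: 0.069
gripper_force: 0.0
```

>>> drive_tool:
  plan:
    - [[0,0,0],0]
    - [[0,0,0],0]
    - [[0,0,0],0]
    - [[0,0,-0.015],0]
    - [[-0.01,0,0],0]
    - [[-0.01,0,0],0]
    - [[0,0,0],0]
  grip: -1

```text
clock: 30.6
position: [0.6249, -0.0245, 0.1175]
tcp_rot: [[-0.069, 0.998, -0.001], [0.998, 0.069, 0.0], [0.0, -0.001, -1.0]]
wrist_force: [-0.4, 0.2, -6.7]
width: 0.0497
gripper_force: 30.0
```

```bash
python3 chk.py 17
```

```text
30.6 p [ 0.6249 -0.0245  0.1175] yaw 93.96735808730323 F [-0.4336  0.231  -6.7184] M [-0.046  -0.0966  0.0082] w 0.049745249418114555 29.98770833015442
rest t,lat,zG-40:  146.55784776235737 165.06887329906772 96.53220742915978
fixture x,y mm -0.07640854358045873 0.9801898911856815 z 117.53220742915978 Ff -0.41662549806360943 0.2603601920827539 -6.71838683819775
scene 0.065 43 ymax [29.8278 31.9989] x [-27.7534 -24.1691]
scene 0.075 40 ymax [30.5726 32.3008] x [-27.3597 -23.8949]
scene 0.085 45 ymax [30.4435 32.241 ] x [-28.1921 -23.7456]
scene 0.1 45 ymax [30.1858 32.0071] x [-27.439  -23.3514]
scene 0.11 41 ymax [30.1807 32.1579] x [-27.7733 -23.803 ]
scene 0.12 45 ymax [30.0362 31.9072] x [-36.889  -24.6486]
scene 0.14 46 ymax [30.7062 32.253 ] x [-42.3574 -24.7333]
top 0.065 29 ymax [31.4373 32.0581] x [-24.7962 -24.3705]
top 0.075 29 ymax [31.4906 32.1244] x 0
top 0.085 31 ymax [31.5857 31.9864] x [-25.1711 -24.4417]
top 0.1 33 ymax [31.593 32.257] x 0
top 0.11 32 ymax [31.6251 31.9323] x [-24.6057 -24.4188]
top 0.12 29 ymax [31.5134 32.2964] x [-35.6199  35.6916]
top 0.14 39 ymax [31.6263 32.2094] x [-24.3786  37.1882]
```

>>> drive_tool:
  plan:
    - [[-0.01,0.006,0],0]
    - [[0,0.006,0],0]
    - [[0,0,0],0]

```text
clock: 31.08
position: [0.6257, -0.026, 0.1174]
tcp_rot: [[-0.07, 0.998, -0.005], [0.998, 0.07, 0.001], [0.001, -0.005, -1.0]]
wrist_force: [-6.0, 1.1, -3.0]
width: 0.0498
gripper_force: 30.0
```

```bash
python3 -c "
from fx import *
F()"
```

```text
31.075 p [ 0.6257 -0.026   0.1174] yaw 93.99701982031824 F [-6.0245  1.1179 -3.047 ] M [ 0.0823  1.5006 -0.0153] w 0.049788178022122785 29.99566286802292
rest t,lat,zG-40:  147.91559269836858 166.00447586656375 96.38432041292617
fixture x,y mm 0.6391810416232758 -0.505367386383021 z 117.38432041292617 Ff -5.933012848237055 1.5303502833056681 -3.046968223971605
```

>>> drive_tool:
  plan:
    - [[-0.008,0,0],0]
    - [[0,0,0.01],0]
    - [[0,0,0.006],0]
    - [[0,0,0],0]

```text
clock: 31.58
position: [0.6257, -0.0261, 0.1152]
tcp_rot: [[-0.07, 0.998, -0.006], [0.998, 0.07, 0.003], [0.003, -0.005, -1.0]]
wrist_force: [-9.2, 5.5, 1.9]
width: 0.0499
gripper_force: 30.0
```

```bash
python3 -c "
from fx import *
F()"
```

```text
31.575 p [ 0.6257 -0.0261  0.1152] yaw 94.00851623968086 F [-9.2498  5.4925  1.9376] M [0.9632 2.0561 0.0032] w 0.04987753342496812 30.00144124031067
rest t,lat,zG-40:  148.0947206892334 166.01576286627346 94.20778291916757
fixture x,y mm 0.6227742793711972 -0.6841033298442092 z 115.20778291916757 Ff -8.849138181047913 6.116620752109111 1.9375942986930306
```

>>> drive_tool:
  plan:
    - [[0,0,0],0]
    - [[0,0,0],0]
    - [[0,0,0],0]
    - [[0,0,0],0]
    - [[0,0,-0.1],0]
    - [[0,0,-0.2],0]
    - [[0,0,-0.2],0]
    - [[0,0,0],0]
  grip: 0.6

```text
clock: 32.58
position: [0.6307, -0.0284, 0.221]
tcp_rot: [[-0.069, 0.998, 0.01], [0.998, 0.07, -0.002], [-0.003, 0.01, -1.0]]
wrist_force: [0.2, 0.2, -0.8]
width: 0.0734
gripper_force: 0.0
```

>>> drive_tool:
  plan:
    - [[0.29,-0.101,0],0]
    - [[0.29,-0.101,0],0]
    - [[0.29,-0.101,0],0]
    - [[0,0,0.15],0]
    - [[0,0,0],0]
    - [[0,0,0],0]
  grip: -1

```text
clock: 33.33
position: [0.5556, 0.1411, 0.1853]
tcp_rot: [[-0.069, 0.998, 0.0], [0.998, 0.069, -0.0], [-0.0, 0.0, -1.0]]
wrist_force: [0.5, -0.2, 0.4]
width: 0.0153
gripper_force: 0.0
```

```bash
cat >> chk.py <<'E'
    with np.errstate(invalid='ignore'):
        r=(im[...,0].astype(int)>im[...,1]+60)&(z>.05)&(z<.085)&(abs(x)<.12)&(y>.08)&(y<.23)
    r=cv2.morphologyEx(r.astype(np.uint8),cv2.MORPH_OPEN,np.ones((3,3),np.uint8)).astype(bool)
    if r.sum()>20:
        g=np.array([np.median(x[r]),np.median(y[r])])*1e3; print(c,'grip',g,'angle',np.degrees(np.arctan2(g[1]-112,g[0])),r.sum())
E
python3 chk.py 18
```

```text
33.325 p [0.5556 0.1411 0.1853] yaw 93.9319319819219 F [ 0.4502 -0.1886  0.3738] M [-0.0791 -0.0237 -0.0566] w 0.015295653474828318 0.0
rest t,lat,zG-40:  -12.507674555326085 81.97294581855563 164.34781138529067
fixture x,y mm -57.71195863617773 170.9401923457035 z 185.34781138529067 Ff 0.43615727145225364 -0.21919915498035492 0.3737587410633421
scene 0.065 41 ymax [29.235  30.7428] x [-27.2773 -24.0337]
scene 0.075 44 ymax [29.0555 31.3588] x [-27.8722 -23.9375]
scene 0.085 41 ymax [29.0669 30.1085] x [-27.7504 -23.2727]
scene 0.1 43 ymax [29.7732 30.9153] x [-28.4097 -23.2578]
scene 0.11 44 ymax [29.3753 30.5118] x [-27.5542 -23.9604]
scene 0.12 45 ymax [29.3066 31.2485] x [-28.3503 -23.1717]
scene 0.14 45 ymax [29.2936 30.7054] x [-28.1118 -23.3861]
scene grip [-16.6674 176.0949] angle 104.57650539098157 272
```

>>> drive_tool:
  plan:
    - [[0,0,0.208],0]
    - [[0,0,0.208],0]
    - [[0,0,0.208],0]
    - [[0,0,0],0]
    - [[0.012,0.063,0],0]
    - [[0.021,0.042,0],0]
    - [[0.021,0.042,0],0]
    - [[0.014,0.043,0],0]
    - [[0.014,0.043,0],0]
    - [[0,0,0],0]

```text
clock: 34.67
position: [0.6003, 0.161, 0.0604]
tcp_rot: [[-0.07, 0.998, -0.002], [0.998, 0.07, -0.001], [-0.001, -0.002, -1.0]]
wrist_force: [-2.7, -2.0, 1.1]
width: 0.0005
gripper_force: 1.6
```

```bash
python3 -c "
from fx import *
F()"
```

```text
34.675 p [0.6003 0.161  0.0604] yaw 93.99044958671728 F [-2.6745 -1.9853  1.1383] M [-0.4601  0.5578 -0.0698] w 0.0005196523062294503 1.6061995501513593
rest t,lat,zG-40:  -36.208802163099925 124.71966322119968 39.41195416769596
fixture x,y mm -11.826682577070592 187.7829038753886 z 60.41195416769596 Ff -2.804841026413444 -1.796263462241959 1.1383154167592733
```

Contact and moving as planned; continue the arc.

>>> drive_tool:
  plan:
    - [[0.002,0.049,0],0]
    - [[0.002,0.049,0],0]
    - [[-0.013,0.05,0],0]
    - [[-0.013,0.05,0],0]
    - [[-0.017,0.032,0],0]
    - [[-0.017,0.032,0],0]
    - [[-0.03,0.033,0],0]
    - [[-0.03,0.033,0],0]
    - [[0,0,0],0]

```text
clock: 35.8
position: [0.6664, 0.1428, 0.0597]
tcp_rot: [[-0.069, 0.998, -0.004], [0.998, 0.069, 0.001], [0.001, -0.004, -1.0]]
wrist_force: [-4.7, -0.0, 0.1]
width: 0.0006
gripper_force: 3.1
```

```bash
python3 chk.py 19
```

```text
35.8 p [0.6664 0.1428 0.0597] yaw 93.97167844259239 F [-4.7138 -0.0113  0.0917] M [-0.0773  0.7935 -0.0141] w 0.000580567259193018 3.1101071269222302
rest t,lat,zG-40:  -23.73759242249468 192.15020553827895 38.74719536077663
fixture x,y mm 52.88382236347145 165.08540279660022 z 59.74719536077663 Ff -4.703303462136039 0.3134884368908129 0.09171050520743934
scene 0.065 44 ymax [29.2821 30.9524] x [-27.8723 -23.9358]
scene 0.075 42 ymax [28.9995 30.2709] x [-27.5208 -23.6609]
scene 0.085 43 ymax [29.3936 30.6936] x [-27.5784 -23.5641]
scene 0.1 45 ymax [29.3621 30.8027] x [-28.1762 -23.0033]
scene 0.11 43 ymax [29.4233 31.3484] x [-28.386  -23.9864]
scene 0.12 40 ymax [29.1154 30.4702] x [-28.21   -24.2273]
scene 0.14 41 ymax [29.2614 30.4862] x [-27.4623 -23.939 ]
scene grip [ 39.0062 138.1044] angle 33.79198716697095 119
```

>>> drive_tool:
  plan:
    - [[-0.025,0.005,0],0]
    - [[-0.025,0.005,0],0]
    - [[0,0,0],0]

```text
clock: 36.28
position: [0.6693, 0.1378, 0.0599]
tcp_rot: [[-0.07, 0.998, -0.001], [0.998, 0.07, 0.008], [0.008, -0.001, -1.0]]
wrist_force: [-2.8, 13.7, -1.8]
width: 0.0004
gripper_force: 7.9
```

```bash
python3 chk.py 20 | tail -3; python3 -c "
from fx import *
F()"
```

```text
scene 0.12 45 ymax [28.9219 30.4132] x [-27.4778 -24.2388]
scene 0.14 48 ymax [29.0204 30.7486] x [-28.0645 -23.2295]
scene grip [ 40.0018 135.8011] angle 30.75268304557009 113
36.375 p [0.6693 0.1378 0.0599] yaw 94.03924892393354 F [-3.1666 13.083  -1.7884] M [2.3196 0.5242 0.1385] w 0.0004156378011613721 7.745607750839554
rest t,lat,zG-40:  -18.964203947565412 195.45368174956806 38.863308163318045
fixture x,y mm 55.413635896579436 159.8604826628306 z 59.863308163318045 Ff -2.2575432801321087 13.269759900251094 -1.7883780552823887
```

>>> drive_tool:
  plan:
    - [[-0.02,0.005,0],0]
    - [[-0.015,0.003,0],0]
    - [[0,0,0],0]

```text
clock: 36.75
position: [0.6704, 0.1356, 0.0599]
tcp_rot: [[-0.071, 0.997, -0.003], [0.997, 0.071, 0.015], [0.015, -0.002, -1.0]]
wrist_force: [-5.8, 26.4, -0.6]
width: 0.0004
gripper_force: 13.9
```

```bash
python3 -c "
from fx import *
F()"
```

```text
36.75 p [0.6704 0.1356 0.0599] yaw 94.08526110732296 F [-5.8319 26.4261 -0.6429] M [4.6562 0.8425 0.2892] w 0.00035759578921000816 13.892153486740426
rest t,lat,zG-40:  -16.89277294830427 196.7527026242666 38.89510428838723
fixture x,y mm 56.378521468787 157.61380663051486 z 59.89510428838723 Ff -3.99712325707173 26.764478697895505 -0.6428867835994821
```

>>> drive_tool:
  plan:
    - [[0.1,-0.05,0],0]
    - [[0.1,0,0],0]
    - [[0,0,-0.25],0]
    - [[0,0,-0.25],0]
    - [[0.2,0,-0.25],0]
    - [[0.2,0,0],0]
    - [[0,0,0],0]

```text
clock: 37.62
position: [0.6546, 0.2468, 0.2104]
tcp_rot: [[-0.073, 0.997, 0.003], [0.997, 0.073, 0.001], [0.001, 0.003, -1.0]]
wrist_force: [0.2, -0.1, -0.7]
width: 0.0002
gripper_force: 0.0
```

```bash
cat > hang.py <<'E'
from fx import *
import sys
F()
for c,im,x,y,z in barf(sys.argv[1],('scene','top','wrist')):
    with np.errstate(invalid='ignore'):
        r=(im[...,0].astype(int)>im[...,1]+60)&(z>.05)&(z<.09)&(abs(x)<.13)&(y>.06)&(y<.23)
    r=cv2.morphologyEx(r.astype(np.uint8),cv2.MORPH_OPEN,np.ones((2,2),np.uint8)).astype(bool)
    if r.sum()>20:
        P=np.c_[x[r],y[r]].astype(np.float32)*1000; g=np.median(P,0); rc=cv2.minAreaRect(P)
        print(c,'grip',g,'angle',np.degrees(np.arctan2(rc[0][1]-112,rc[0][0])),rc,r.sum())
E
python3 hang.py 21; python3 - <<'E'
import cv2,numpy as np
a=cv2.imread('pics/top21.png')[130:260,310:510];b=cv2.imread('pics/scene21.png')[130:310,270:470]
cv2.imwrite('pics/c21.png',np.hstack([cv2.resize(a,(400,260)),cv2.resize(b,(400,360))[:260]]))
E
```

```text
37.625 p [0.6546 0.2468 0.2104] yaw 94.16993848748307 F [ 0.1625 -0.0969 -0.6916] M [-0.068  -0.1318 -0.0126] w 0.00021420177457166434 0.0
rest t,lat,zG-40:  -126.33698565821874 171.52503761030619 189.3881685349312
fixture x,y mm 48.28911847861656 269.63886708844234 z 210.3881685349312 Ff 0.15541855698956017 -0.10787515334900336 -0.6916327591573652
scene grip [nan nan] angle 161.2454155669025 ((-26.13951873779297, 120.87550354003906), (212.41554260253906, 50.24293518066406), 7.404389381408691) 272
top grip [nan nan] angle 8.388147397238635 ((36.095943450927734, 117.32255554199219), (121.20706176757812, 47.76364517211914), 34.57646179199219) 398
wrist grip [nan nan] angle 114.06872707087429 ((-38.58153533935547, 198.37655639648438), (181.10154724121094, 152.48721313476562), 2.4501686096191406) 801
```

View pics/c21.png

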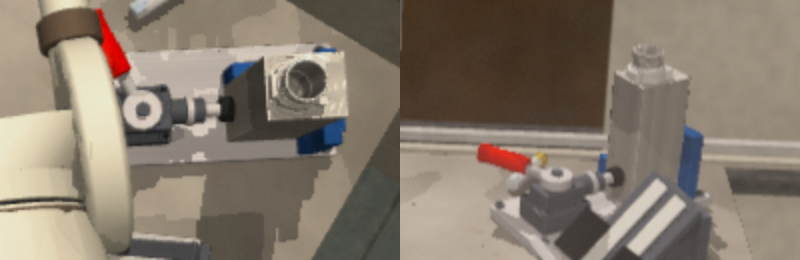

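```bash
python3 - <<'E'
from fx import *
for c in('scene21','top21','wrist21'):
    P,C=load(c);q=P[:,:2]-fo;x=q@ex*1e3;y=q@ey*1e3;z=P[:,2]
    m=(C[:,0]>C[:,1]+80)&(C[:,0]>C[:,2]+80)&(z>.055)&(z<.085)&(x>0)&(x<120)&(y>90)&(y<190)
    if m.sum()<15: print(c,m.sum());continue
    A=np.c_[x[m],y[m]];g=np.median(A,0);u,s,vt=np.linalg.svd(A-A.mean(0),full_matrices=False)
    print(c,m.sum(),g,'pos ang',np.degrees(np.arctan2(g[1]-112,g[0])),'axis',np.degrees(np.arctan2(vt[0,1],vt[0,0]))%180)
    b=(abs(x)<20)&(y>15)&(y<50)&(z>.07)&(z<.15);print(' bar +y face',np.percentile(y[b],[50,90]),' tilt',np.polyfit(z[b]*1e3,y[b],1)[0] if b.sum()>20 else 0)
E
```

```text
scene21 213 [ 51.3992 143.2345] pos ang 31.286420398176087 axis 26.204818135686253
 bar +y face [28.8721 30.1066]  tilt -0.001576752159387841
top21 223 [ 49.2759 134.5996] pos ang 24.637744295640285 axis 16.563325953631818
 bar +y face [30.1061 30.605 ]  tilt 9.024790839756815e-05
wrist21 21 [ 48.1115 138.3224] pos ang 28.683611704066422 axis 89.00346147194601Traceback (most recent call last):
  File "<stdin>", line 8, in <module>
    return _quantile_unchecked(
        a, q, axis, out, overwrite_input, method, keepdims, weights)
    return _ureduce(a,
                    func=_quantile_ureduce_func,
    ...<5 lines>...
                    overwrite_input=overwrite_input,
                    method=method)
    r = func(a, **kwargs)
    result = _quantile(arr,
                       quantiles=q,
    ...<2 lines>...
                       out=out,
                       weights=wgt)
    slices_having_nans = np.isnan(arr[-1, ...])
                                  ~~~^^^^^^^^^
IndexError: index -1 is out of bounds for axis 0 with size 0
```

>>> drive_tool:
  plan:
    - [[0.1,-0.25,-0.1],0]
    - [[0.1,-0.25,-0.1],0]
    - [[0.1,-0.25,0],0]
    - [[0.1,-0.25,0],0]
    - [[0,0,0],0]

```text
clock: 38.4
position: [0.4467, 0.3098, 0.2485]
tcp_rot: [[-0.071, 0.997, -0.001], [0.997, 0.071, -0.0], [-0.0, -0.001, -1.0]]
wrist_force: [0.4, 0.0, 0.0]
width: 0.0002
gripper_force: 0.0
```

```bash
cat > hang2.py <<'E'
from fx import *
import sys
def run(tag):
  for c in('scene','top'):
    im,dd,i=shot(c,c+tag);W=cloud(dd,i);np.savez(c+tag+'.npz',im=im,d=dd,W=W)
    P,C=load(c+tag);q=P[:,:2]-fo;x=q@ex*1e3;y=q@ey*1e3;z=P[:,2]
    m=(C[:,0]>C[:,1]+80)&(C[:,0]>C[:,2]+80)&(z>.07)&(z<.085)&(x>0)&(x<120)&(y>90)&(y<190)
    A=np.c_[x[m],y[m]];g=np.median(A,0);rc=cv2.minAreaRect(A.astype(np.float32))
    ln,_=None,None
    vx,vy,_,_=cv2.fitLine(A.astype(np.float32),cv2.DIST_HUBER,0,.01,.01).ravel()
    print(c,m.sum(),'ctr',g,'ang',np.degrees(np.arctan2(g[1]-112,g[0])),'axis',np.degrees(np.arctan2(vy,vx)),rc)
    # white hub as pin check
    h=(C.min(1)>150)&(z>.06)&(z<.09)&(abs(x)<25)&(y>90)&(y<135); 
    if h.sum()>10: print('  hub',np.median(x[h]),np.median(y[h]),h.sum())
run(sys.argv[1])
E
python3 hang2.py 22
```

```text
scene 148 ctr [ 52.6359 142.0543] ang 29.72573095705417 axis 26.458134 ((54.289180755615234, 140.66244506835938), (59.35615158081055, 17.247989654541016), 25.772424697875977)
  hub 0.7768392953097772 117.59382731425248 76
top 364 ctr [ 56.2882 139.7655] ang 26.255897170755308 axis 25.907116 ((56.86304473876953, 139.4539031982422), (58.24999237060547, 19.68963050842285), 25.07198715209961)
  hub 3.441374038376697 113.58392512879288 261
```

>>> drive_tool:
  plan:
    - [[-0.152,0.215,0],0]
    - [[-0.152,0.215,0],0]
    - [[-0.152,0.215,0],0]
    - [[-0.152,0.215,0],0]
    - [[-0.152,0.215,0],0]
    - [[0,0,0.235],0]
    - [[0,0,0.235],0]
    - [[0,0,0.235],0]
    - [[0,0,0.235],0]
    - [[0,0,0],0]

```text
clock: 39.75
position: [0.6713, 0.171, 0.0551]
tcp_rot: [[-0.067, 0.998, -0.01], [0.998, 0.067, -0.001], [-0.0, -0.01, -1.0]]
wrist_force: [-0.3, -0.4, -0.6]
width: 0.0003
gripper_force: 0.0
```

```bash
python3 -c "
from fx import *
F()"
```

```text
39.75 p [0.6713 0.171  0.0551] yaw 93.8593724446899 F [-0.2507 -0.4265 -0.5739] M [-0.0358 -0.1263 -0.0005] w 0.00030235294133156167 0.0
rest t,lat,zG-40:  -52.20363827292311 194.6421103521221 34.07719545969964
fixture x,y mm 59.725743118439276 192.8297921032743 z 55.07719545969964 Ff -0.27943553583458614 -0.4081840213335955 -0.5739113716579666
```

>>> drive_tool:
  plan:
    - [[-0.036,0.005,-0.02],0]
    - [[-0.036,0.005,0],0]
    - [[-0.036,0.005,0],0]
    - [[-0.03,0.01,0],0]
    - [[-0.03,0.01,0],0]
    - [[0,0,0],0]

```text
clock: 40.5
position: [0.683, 0.1442, 0.0661]
tcp_rot: [[-0.07, 0.998, -0.001], [0.998, 0.07, 0.007], [0.007, -0.0, -1.0]]
wrist_force: [-3.2, 12.1, 5.3]
width: 0.0001
gripper_force: 6.4
```

```bash
python3 -c "
from fx import *
F()"
```

```text
40.5 p [0.683  0.1442 0.0661] yaw 94.01169385564535 F [-3.2172 12.0551  5.2841] M [2.1307 0.559  0.1274] w 0.0001013699624459635 6.416785156397964
rest t,lat,zG-40:  -26.51311307152879 208.58277815680532 45.08153270704521
fixture x,y mm 69.54815065116256 165.2997172704446 z 66.08153270704521 Ff -2.3789145992873166 12.247865602452253 5.284119129739475
```

>>> drive_tool:
  plan:
    - [[0.06,0,0],0]
    - [[0,0,0.035],0]
    - [[0,0,0],0]
    - [[-0.04,0.0,0],0]
    - [[-0.04,0.0,0],0]
    - [[-0.03,0,0],0]
    - [[-0.02,0,0],0]
    - [[0,0,0],0]

```text
clock: 41.5
position: [0.685, 0.1422, 0.0577]
tcp_rot: [[-0.072, 0.997, 0.005], [0.997, 0.071, 0.026], [0.026, 0.007, -1.0]]
wrist_force: [9.3, 46.9, -7.7]
width: 0.0003
gripper_force: 23.0
```

```bash
python3 -c "
from fx import *
F()"
```

```text
41.5 p [0.685  0.1422 0.0577] yaw 94.1061662721766 F [ 9.342  46.9495 -7.6816] M [ 8.5648 -1.5116  0.5293] w 0.00025644755629073356 23.000671687623253
rest t,lat,zG-40:  -24.688887051656693 210.7538353231067 36.67004315171224
fixture x,y mm 71.41274357237583 163.1631419902537 z 57.67004315171224 Ff 12.554391834504923 46.19318420864556 -7.681579280724024
```

>>> drive_tool:
  plan:
    - [[0.1,0,0],0]
    - [[0.15,0,0],0]
    - [[0,0,-0.25],0]
    - [[0,0,-0.25],0]
    - [[0.15,-0.2,-0.25],0]
    - [[0.15,-0.25,-0.1],0]
    - [[0.15,-0.25,0],0]
    - [[0.15,-0.25,0],0]
    - [[0,-0.2,0],0]
    - [[0,0,0],0]

```text
clock: 42.75
position: [0.4462, 0.2764, 0.2219]
tcp_rot: [[-0.071, 0.997, -0.0], [0.997, 0.071, -0.0], [-0.0, -0.0, -1.0]]
wrist_force: [0.9, 0.4, -0.6]
width: 0.0003
gripper_force: 0.0
```

```bash
python3 hang2.py 23; python3 chk.py 24; python3 - <<'E'
from h import *
manip.read_camera('top');manip.read_camera('scene')
for n in('lube','tape','collet_a'):
    for cam in('top','scene'): print(n,cam,[(np.round(b['bbox']).astype(int).tolist(),round(b['score'],2)) for b in manip.boxes_of(n,cam)[:2]])
E
```

```text
scene 147 ctr [ 51.6654 141.8766] ang 30.03955356971157 axis 26.68703 ((53.647071838378906, 141.80076599121094), (59.37505340576172, 17.086517333984375), 29.253067016601562)
  hub 0.4709082817767279 116.8384514794374 73
top 362 ctr [ 56.7105 139.7448] ang 26.06952154755707 axis 25.844763 ((57.22193145751953, 138.78884887695312), (58.16237258911133, 19.05063247680664), 26.39951515197754)
  hub 3.390568297893761 113.72259461224925 261
42.85 p [0.4489 0.2762 0.2225] yaw 93.95375820927698 F [ 0.5301  0.7499 -0.4091] M [-0.0497 -0.0632 -0.0217] w 0.0003245980673719863 0.0
rest t,lat,zG-40:  -138.03180122615365 -35.927555043401064 201.50105606374422
fixture x,y mm -154.8989872952479 313.1122143508134 z 222.50105606374422 Ff 0.5805316427359609 0.7116052643780106 -0.4090680127515596
scene 0.065 35 ymax [28.5373 29.7584] x [-27.7308 -23.9059]
scene 0.075 38 ymax [29.2374 30.5793] x [-28.8794 -23.6427]
scene 0.085 41 ymax [29.2817 30.3486] x [-28.6877 -23.7891]
scene 0.1 44 ymax [28.8365 30.8523] x [-27.5892 -23.4721]
scene 0.11 43 ymax [28.9522 30.0812] x [-27.5642 -23.6652]
scene 0.12 46 yma
[... 259 characters left out ...]
24.9953 -24.3848]
top 0.085 31 ymax [30.1545 30.9139] x [-25.1562 -24.4469]
top 0.1 24 ymax [30.1123 30.6316] x [-25.128  -24.6162]
top 0.11 28 ymax [29.9624 30.6084] x [-25.1638 -24.5187]
top 0.12 29 ymax [29.9152 30.6532] x [-25.2356 -24.5461]
top 0.14 39 ymax [30.0826 30.9221] x [-25.0654  12.7403]
top grip [ 48.3133 136.0733] angle 26.485972075680856 514
lube top [([351, 133, 391, 196], 0.7), ([241, 79, 277, 137], 0.58)]
lube scene [([220, 142, 250, 250], 0.7), ([308, 202, 357, 229], 0.28)]
tape top [([182, 116, 244, 175], 0.88)]
tape scene [([170, 236, 230, 276], 0.55)]
collet_a top [([412, 177, 426, 191], 0.65)]
collet_a scene [([332, 336, 347, 361], 0.81), ([332, 313, 348, 334], 0.7)]
```

```bash
python3 -c "
from workcell import manip
print(manip.close_job())"
```

```text
the job is handed in; nothing more can be done
None
```

The job is handed in at about 43 s of the 61 s: the bar was set home in the rest and let go, then taken again and stood snout up in the fixture, flush to the wall and rail within about 1 mm by camera. The red handle is against its end stop, read at about 26° by camera against a nominal 23° and unmoved by a 47 N push, and the bottle, tape and collets were not touched.

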